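Clamp a glued pair of battens with a folding-crank clamp

TASK

Pick up the red and the yellow batten together in one grasp and lay them side by side, flat and centred, on the bed of the glue clamp between its open jaws, and let go. Then swing the clamp wheel's folded red crank handle out until it snaps upright, and with it wind the wheel clockwise, about one full turn to its stop, so that the jaws hold the pair fast. Let go of the handle and leave it standing out; do not bump the lamp over the wheel or disturb the bottles, the flask and the jar.

Things in the scene. Friction and masses are not known exactly. Their poses are not given: they have to be found in the camera images.
- clamp: Grey and green bench glue clamp, fixed; steel base plate 230 (x) x 330 (y) x 12 mm. Origin on the bench, 5 mm to the robot's side (-x) of the plate's centre; its -x side faces the robot (yaw varies). Inclined wheel at (0, -90) mm over a gearbox 120 x 115 mm, 82 mm high; bed and jaws round (0, +100) mm. z up.
- bed (a point): Centre of the bed's top, midway between the open jaws, 50 mm above the bench; axes as the clamp. The bed is two bars along y at x = +-55 mm, 22 mm wide; between them only the base plate, 38 mm lower. Fixed jaw: two grey posts at x = +-55 mm, 24 mm wide, inner faces at y = +31 mm, tops 34 mm above the bed; fingers fit between the posts.
- hub (a point): Centre of the crank wheel, on its shaft, fixed to the wheel. z = the shaft, leaning 30 degrees from vertical towards the robot (the clamp's -x); x points from the shaft to the handle's hinge; y = z cross x. The wheel is a green disc with a steel rim 132 mm in diameter, its face at z = 0 (hub boss up to 3 mm).
- hinge (a point): Hinge of the folding handle, 58 mm from the shaft and 34 mm above the wheel's face, turning with the wheel; axes as hub; the hinge axis is its y. At wheel 0 the hinge is at the top (far from the robot) of the leaning wheel.
- grip (a point): Point on the handle's centre line 60 mm from its hinge, fixed to the handle; -x points to the free end, y is the hinge axis. The red round grip is 20 mm thick, from 24 to 96 mm from the hinge, and spins freely about its own line. Folded, it lies across the wheel over the hub, its line 34 mm above the face; swung out, it stands parallel to the shaft, its foot at the hinge.
- handle (a joint): Fold angle: 0 = folded flat, 1.59 = upright (parallel to the shaft), stops at both. A snap spring presses it to 0 below about 0.79 and to 1.59 above (up to 0.22 N m, some 4 N at the grip). Folded, its yellow tail (30 mm past the hinge) is caught in a fixed yellow fork at the wheel's top, so the wheel only rattles +-0.22 rad; the tail is clear beyond about 1.0 rad.
- wheel (a joint): Turn of the wheel in rad, growing clockwise as seen looking at its face; starts near 0 (jaws open), stop at 6.6 (jaws closed). It stays where it is left; friction 0.12 N m, about 2 N at the handle.
- lamp_bar (a point): Middle of the underside of the black lamp bar that overhangs the wheel, fixed to the clamp, 420 mm above the bench, 15 mm behind (clamp +x) the wheel's centre and 10 mm to its -y: bar 40 (clamp x) x 130 (clamp y) x 22 mm. Carried from behind by an arm to a post 108 mm behind the wheel's centre. A tool held vertical over the wheel may strike it; one leaning with the shaft clears it.
- lamp: The whole lamp (bar, arm and post); origin on the bench below the wheel's centre, axes as the clamp.
- yoke: Green moving jaw, a fork; axes as the clamp; origin at the clamp's origin at wheel 0. Two arms 24 mm wide at x = +-55 mm, faces at y = -31 mm from bed at wheel 0, tops 28.5 mm above the bed; cross beam 36 mm behind the faces; fingers fit between the arms. Moves 4.55 mm towards +y per rad of the wheel; spring-backed: meets a tight pair (40 mm) after at most 22 mm, then presses 4 to 12 N.
- rack: Fixed drying rack: grey plate 150 x 110 x 8 mm with two wooden bars across (along its y) at x = +-50 mm, their tops 30 mm above the bench. Origin on the bench below its centre. The battens lie on the bars along its x.
- batten_a: Red batten 170 x 20 x 26 mm (along its x, y, z), 40 to 85 g; origin at the centre of its underside. Lies on the rack parallel to the yellow one with a gap of 3 to 8 mm between.
- batten_b: Yellow batten, as the red one.
- flask: Steel flask, 68 mm diameter, 200 mm high; origin at the centre of its underside. Leave alone.
- red_bottle: Red plastic bottle, 72 mm diameter, 150 mm high; origin at the centre of its underside. Leave alone.
- turps: Green glass bottle, 66 mm diameter, 190 mm high; origin at the centre of its underside. Leave alone.
- paint_jar: White jar, blue lid, 90 mm diameter, 100 mm high; origin at the centre of its underside. Leave alone.
Mind the look-alikes: they are no part of the job. Leave any blue or green look-alike of the batten_a alone. Several things have the shape of the batten_b; the one meant has the colours described above.

How it is judged:
By the outcome, as a careful person would: the job done as asked, in the order asked, and still so for the second after the job is handed in, with the robot touching nothing.
It also fails if it takes over 72 s, if anything falls off the work surface, if the arm or the gripper's body presses on something with over 40 N, if the wrist force passes 120 N, or if a joint passes its speed limit or range.

ROBOT

A 6-joint arm with a two-finger parallel gripper is mounted at the origin on the work surface. World frame = base frame: x ahead of the robot, y to its left, z up, the work surface at z = 0. Lengths are in m, angles in degrees, forces in N, time in s.
With the tool pointing down it reaches from about 0.35 to 0.925 m from the base axis. Payload 6.4 kg.
Tool frame: the origin (TCP) lies midway between the tips of the shut fingers; the grasp point (between the pads) lies 19 mm behind it (manip.pinch_z is the z of the grasp point in the tool frame, in m); z points along the fingers, y is the direction in which the jaws open and shut (so a half turn about z gives the same grasp; the last joint's range is limited). The gripper opens to 85 mm and grips with 20 to 120 N. Pads are 22 mm wide; open, the fingers measure 114 mm over their backs; the gripper's body (76 mm by 85 mm) begins 54 mm behind the grasp point. The pads swing forward as they close: fully open they stand 13 mm farther back than shut.
Start: joints at [-86.236, 14.043, 89.255, -0, 76.702, -9.975], TCP at [0.154, -0.631, 0.231] pointing down, gripper open.
Joint ranges: [-179.41, 179.41], [-58.25, 129.5], [7.25, 145.43], [-54.29, 234.29], [11.92, 165.04], [-157.13, 157.13]. Speed limits (degrees/s): [147.25, 147.25, 180, 180, 180, 180].

INTERFACE

Orientations are given as a 3x3 rotation matrix whose columns are the frame's x, y, z axes.
In Python, from station import readout, imaging, job, manip gives the robot as it stands.
- The arm moves only by the shell command python3 -m inch 'ROWS' [FORCE]. ROWS is text: rows parted by semicolons, each of 5 numbers parted by spaces: the finger opening in mm, from 0 to 85.4, then the shift along the tool's x, y, z in mm, then the turn about the tool's z in rad. A call has 1 to 20 rows; each row is the pose to reach, as a shift and turn from the pose commanded when the call began, along the tool's axes at that moment; what a row does not reach only later rows make up. A row lasts 1/12 s, in which the tool goes at most 41.7 mm and 7.16 degrees, less where a joint would pass 70% of its speed; a pose out of reach is approached as far as the arm can. A call with a gripper value outside its range is refused whole. The fingers move at their own pace and stop on an object; FORCE is the grip in N (left out, the last holds). Time passes only in rows, so rows that repeat a pose let the fingers close. It gives the time, the measured TCP pose, the force and the opening at its end, in the units of the state.
- readout.state(): the state, without advancing time (a new reading comes with each control period).
- imaging.camera(name): name is "side" or "top"; returns (picture, depth): 400x640x3 uint8, red, green, blue; 400x640 float32, m along the optical axis (not along the pixel's ray), 0 where there is no reading.
- imaging.camera_params(name): a dict with "mtx" (3x3 intrinsics, pixels), "world_to_cam" (4x4, takes a point from world to camera coordinates). Camera axes: x right, y down, z forward; pixel columns grow to the right and rows downward; lengths in m; the calibration is good to about 2 mm. A picture is of the moment at which its call begins. camera_params takes no time and is no camera call.
- job.close_job(): hands the job in, once; it reports no verdict.
The state is a dict: "time_s": time; "joint_pos": joint angles; "dq": joint speeds; "effort": joint torques, N m; "tool_pos": TCP position; "orientation": TCP orientation; "force": force on the tool from outside, world axes, zero at the start; "wrist_torque": the same for the moment, N m; "opening": finger opening in m.
Only numpy, scipy, OpenCV 4.12 (cv2) and the standard library are available. Lean on these libraries where they do the work, as an engineer would, in place of code of your own. Each camera call takes 0.05 s, during which the arm holds its last target.

## Working session

There is one attempt and no reset: what is moved stays moved. The work goes in short steps, Python scripts to look and compute and a shell command to move; the robot and the scene stay as the last step left them, time stands still between calls to the robot, and variables do not carry over. Pictures are saved under pics/ and viewed, and the job is handed in when it is done.

```bash
ls; mkdir -p pics; cat > h.py <<'E'
import numpy as np, cv2, sys
from station import readout, imaging, job, manip
def snap(tag):
    out={}
    for n in("side","top"):
        im,d=imaging.camera(n); np.savez(f"{tag}_{n}.npz",im=im,d=d); cv2.imwrite(f"pics/{tag}_{n}.png",im[:,:,::-1])
def load(tag,n):
    z=np.load(f"{tag}_{n}.npz"); return z['im'],z['d']
def cam(n):
    p=imaging.camera_params(n); return np.array(p['mtx']),np.array(p['world_to_cam'])
def cloud(n,d):
    K,T=cam(n); v,u=np.mgrid[:d.shape[0],:d.shape[1]]
    P=np.stack([(u-K[0,2])/K[0,0]*d,(v-K[1,2])/K[1,1]*d,d],-1)
    Ti=np.linalg.inv(T); return P@Ti[:3,:3].T+Ti[:3,3]
def proj(n,p):
    K,T=cam(n); q=T[:3,:3]@np.asarray(p)+T[:3,3]; q=K@q; return q[:2]/q[2]
def ray(n,uv,z):
    K,T=cam(n); Ti=np.linalg.inv(T); r=Ti[:3,:3]@np.linalg.inv(K)@np.array([uv[0],uv[1],1.]); o=Ti[:3,3]
    return o+r*(z-o[2])/r[2]
E
python3 - <<'E'
from h import *
np.set_printoptions(precision=4,suppress=True)
snap("a"); s=readout.state(); print(s, manip.pinch_z)
for n in("side","top"): print(np.linalg.inv(cam(n)[1])[:3], cam(n)[0])
E
```

```text
pics
{'time_s': 0.1, 'joint_pos': array([-86.2354,  14.0788,  89.3183,  -0.0004,  76.7027,  -9.9765]), 'dq': array([-0.06  , -0.0256, -0.1632,  0.01  ,  0.0221,  0.0185]), 'effort': array([ -0.0007, -43.067 , -32.7129,  -0.0001,   0.0029,   0.    ]), 'tool_pos': array([ 0.1544, -0.6309,  0.2303]), 'orientation': array([[ 0.9714,  0.2375, -0.0001],
       [ 0.2375, -0.9714,  0.0017],
       [ 0.0003, -0.0017, -1.    ]]), 'force': array([-0.2983,  0.5031,  0.2692]), 'wrist_torque': array([-0.0511, -0.0454, -0.0162]), 'opening': 0.08556636506735683} -0.0187
[[-0.6844 -0.4996  0.531  -0.3126]
 [-0.7289  0.4503 -0.5157  0.789 ]
 [ 0.0185 -0.74   -0.6724  1.2072]] [[474.3005   0.     330.4494]
 [  0.     474.3005 204.9281]
 [  0.       0.       1.    ]]
[[ 0.0231 -0.9838  0.178   0.256 ]
 [-0.9997 -0.024  -0.003   0.076 ]
 [ 0.0072 -0.1779 -0.984   1.4339]] [[405.1468   0.     316.2762]
 [  0.     405.1468 193.3184]
 [  0.       0.       1.    ]]
```

View pics/a_side.png

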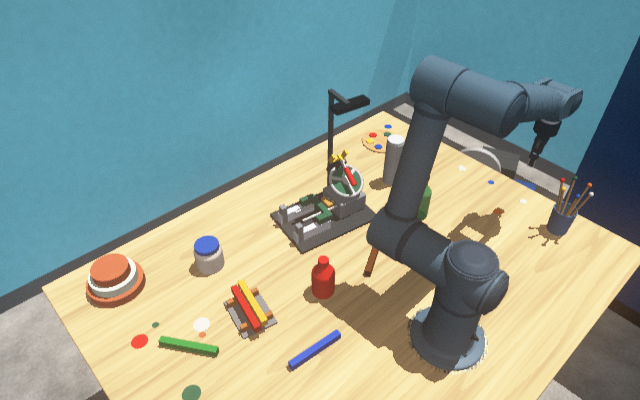

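View pics/a_top.png

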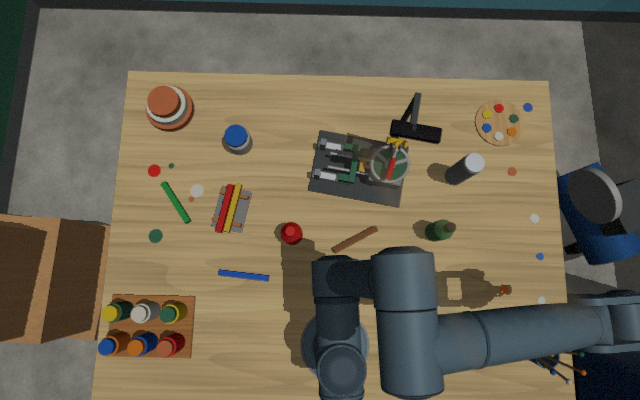

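The pair lies on the rack at top (230,208) / side (248,305). Look-alikes are green at top (175,202) / side (190,346), blue at top (243,275) / side (315,350), and brown at top (354,239) / side (372,262). The red and yellow pieces on the rack match the description. Next I'll crop and measure.

```bash
python3 - <<'E'
from h import *
np.set_printoptions(precision=4,suppress=True)
im,d=load("a","top"); P=cloud("top",d); hsv=cv2.cvtColor(im,cv2.COLOR_RGB2HSV)
def rep(m,name,zr):
    q=P[m&(P[...,2]>zr[0])&(P[...,2]<zr[1])]
    if len(q)<5: print(name,len(q));return
    xy=q[:,:2].astype(np.float32); r=cv2.minAreaRect(xy); print(name,len(q),"c",np.array(r[0]),"sz",np.array(r[1])*1000,r[2],"zmed",np.median(q[:,2]),q[:,2].max())
roi=np.zeros(d.shape,bool); roi[175:245,205:258]=1
red=((hsv[...,0]<6)|(hsv[...,0]>174))&(hsv[...,1]>170); yel=(hsv[...,0]>20)&(hsv[...,0]<32)&(hsv[...,1]>170)
rep(red&roi,"red",(0.045,0.07)); rep(yel&roi,"yel",(0.045,0.07))
for nm,m in(("red",red),("yel",yel)):
    c,_=cv2.findContours((m&roi).astype(np.uint8),0,1); c=max(c,key=cv2.contourArea); r=cv2.minAreaRect(c); print(nm,r, ray("top",r[0],.056))
# clamp plate
roi=np.zeros(d.shape,bool); roi[120:215,295:420]=1
rep(roi,"plate",(0.006,0.018))
out=np.hstack([cv2.resize(im[165:255,190:270],None,fx=5,fy=5),cv2.resize(im[120:215,300:380],(400,450))])
cv2.imwrite("pics/crop1.png",out[:,:,::-1])
cv2.imwrite("pics/crop2.png",cv2.resize(im[85:215,300:460],None,fx=5,fy=4.6)[:,:,::-1])
im2,d2=load("a","side"); cv2.imwrite("pics/crop3.png",cv2.resize(im2[80:255,260:385],None,fx=4,fy=3.4)[:,:,::-1])
E
```

```text
red 304 c [0.4483 0.3847] sz [ 22.7756 166.9837] 79.19477844238281 zmed 0.05715471054770149 0.0656639498044842
yel 291 c [0.4513 0.3604] sz [ 24.0406 166.2556] 77.96197509765625 zmed 0.057631834363408574 0.0652924881051773
red ((224.3860321044922, 207.73316955566406), (6.616825580596924, 48.76091766357422), 14.743562698364258) [0.4474 0.3856 0.056 ]
yel ((232.12451171875, 207.03321838378906), (6.699228763580322, 48.56941223144531), 14.931418418884277) [0.4505 0.3592 0.056 ]
plate 3115 c [ 0.6184 -0.0776] sz [351.3953 458.9394] 1.4636343717575073 zmed 0.012532946279072199 0.01796255995021645
```

View pics/crop1.png

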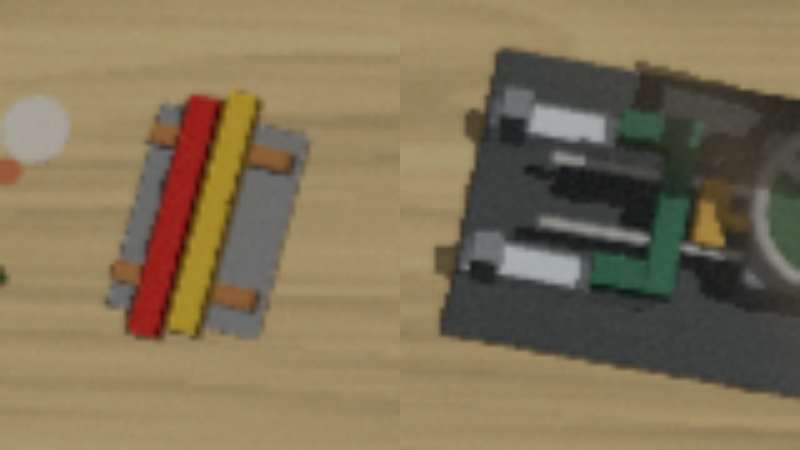

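View pics/crop2.png

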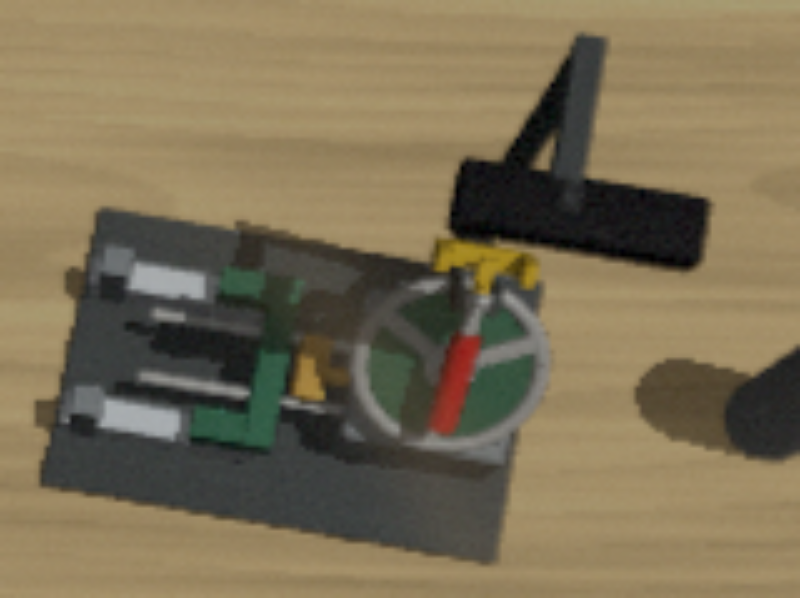

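View pics/crop3.png

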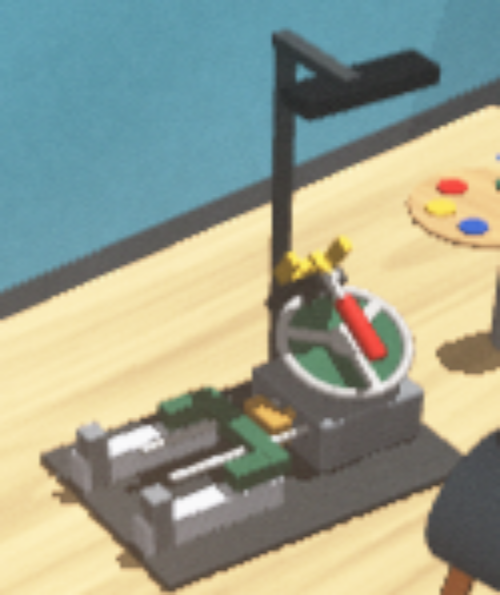

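```bash
cat > m1.py <<'E'
from h import *
np.set_printoptions(precision=4,suppress=True)
im,d=load("a","top"); P=cloud("top",d); hsv=cv2.cvtColor(im,cv2.COLOR_RGB2HSV)
z=P[...,2]
# plate outline: low saturation, edges
m=((hsv[...,1]<75)&(hsv[...,2]<130)).astype(np.uint8); 
roi=np.zeros_like(m); roi[125:212,300:412]=1; m&=roi
n,l,st,c=cv2.connectedComponentsWithStats(m); k=1+np.argmax(st[1:,4]); print(st[k])
v,u=np.nonzero(l==k)
# lower edge (for each column max row), left edge (each row min col)
def wz(u,v,zz): return ray("top",(u,v),zz)[:2]
low=[wz(uu,v[u==uu].max()+.5,.012) for uu in range(315,395)]
left=[wz(u[v==vv].min()-.5,vv,.012) for vv in range(138,185)]
def line(p):
    p=np.array(p,np.float32); vx,vy,x,y=cv2.fitLine(p,cv2.DIST_HUBER,0,.01,.01).ravel(); n=np.array([-vy,vx]); r=(p-[x,y])@n
    return np.array([vx,vy]),np.array([x,y]),np.std(r)
a=line(low); b=line(left); print("low",a,"left",b)
dy=a[0]*np.sign(a[0][1]); dx=b[0]*np.sign(b[0][0])
print("yaw from low",np.degrees(np.arctan2(-dy[0],dy[1])),"from left",np.degrees(np.arctan2(dx[1],dx[0])))
# corner
A=np.array([dy,-dx]).T; t=np.linalg.solve(A,b[1]-a[1]); cor=a[1]+dy*t[0]; print("corner",cor)
yaw=np.arctan2(-dy[0],dy[1]); ex=np.array([np.cos(yaw),np.sin(yaw)]); ey=np.array([-ex[1],ex[0]])
org=cor+ex*(115-5)/1000-ey*.165
print("origin",org,"bed",org+ey*.1,"wheel xy",org-ey*.09)
for nm,zr,roi in(("posts",(.078,.092),(130,190,310,340)),("bed",(.046,.054),(130,190,310,350)),("yoke",(.074,.083),(130,190,335,365)),("bar",(.43,.46),(110,150,370,450))):
    mm=np.zeros(d.shape,bool); mm[roi[0]:roi[1],roi[2]:roi[3]]=1; mm&=(z>zr[0])&(z<zr[1]); q=P[mm]; r=np.c_[(q[:,:2]-org)@ex,(q[:,:2]-org)@ey]*1000
    print(nm,len(q),"x",np.percentile(r[:,0],[2,50,98]),"y",np.percentile(r[:,1],[2,50,98]),"z",np.median(q[:,2]))
g=(hsv[...,0]>40)&(hsv[...,0]<90)&(hsv[...,1]>60); mm=np.zeros(d.shape,bool); mm[140:190,365:412]=1
rd=((hsv[...,0]<6)|(hsv[...,0]>174))&(hsv[...,1]>150)&mm
q=P[rd]; r=np.c_[(q[:,:2]-org)@ex,(q[:,:2]-org)@ey,q[:,2]]*1000; print("grip",len(q)); print(r[np.argsort(r[:,0])][::12])
q=P[g&mm]; r=np.c_[(q[:,:2]-org)@ex,(q[:,:2]-org)@ey,q[:,2]]*1000; A=np.c_[r[:,:2],np.ones(len(r))]
co=np.linalg.lstsq(A,r[:,2],rcond=None)[0]; res=r[:,2]-A@co; k=abs(res)<8; co=np.linalg.lstsq(A[k],r[k,2],rcond=None)[0]; print("disc plane z at wheel:",co, "hub z",co@[0,-90,1], "slope deg",np.degrees(np.arctan(co[0])))
for nm,c in(("red",[.4483,.3847]),("yel",[.4513,.3604])): print(nm,np.linalg.norm(c))
E
python3 m1.py
```

```text
[ 308  130  101   77 4508]
low (array([0.1654, 0.9862], dtype=float32), array([ 0.498 , -0.0647], dtype=float32), np.float32(0.0010444864)) left (array([ 0.9862, -0.1654], dtype=float32), array([0.6307, 0.0854], dtype=float32), np.float32(0.0011446937))
yaw from low -9.523049 from left -9.522458
corner [0.5261 0.103 ]
origin [ 0.6073 -0.078 ] bed [0.6239 0.0207] wheel xy [ 0.5924 -0.1667]
posts 97 x [-67.7936 -46.5276  65.2755] y [ 64.4709 140.1996 151.8677] z 0.08425058297940913
bed 205 x [-67.2697 -44.7002  64.1957] y [ 49.439  102.2792 157.7249] z 0.05020920137771978
yoke 357 x [-66.9735  -3.752   63.6672] y [-10.7698  26.7012  67.0512] z 0.07938152607821891
bar 930 x [-5.8177 13.8324 62.47  ] y [-161.0865  -94.8346  -36.8524] z 0.4450506419529397
grip 108
[[-51.8965 -86.0882 161.2713]
 [-43.9922 -83.5191 168.4841]
 [-36.5971 -85.7927 167.3806]
 [-29.3658 -90.8044 169.2328]
 [-22.8031 -84.7688 178.5931]
 [-16.2621 -95.0349 186.9051]
 [ -9.7867 -82.7283 178.4642]
 [ -2.5211 -82.8387 188.9431]
 [  2.2316 -94.3589 191.9234]]
disc plane z at wheel: [  0.1344   0.1372 151.8749] hub z 139.52889997726467 slope deg 7.6552680379943014
red 0.5907342719023504
yel 0.5775464050619655
```

```bash
python3 - <<'E'
from h import *
np.set_printoptions(precision=0,suppress=True,linewidth=150)
s=readout.state(); R=s['orientation']; p=s['tool_pos']
for n in("side","top"):
    im,d=load("a",n); Q=cloud(n,d); k=(np.linalg.norm(Q[...,:2]-p[:2],axis=-1)<.25)&(d>0)&(Q[...,2]>.1)
    q=(Q[k]-p)@R*1000
    for z in range(-440,20,20):
        b=q[(q[:,2]>=z)&(q[:,2]<z+20)]
        if len(b)>3: print(n,z,len(b),np.percentile(b[:,0],[3,97]),np.percentile(b[:,1],[3,97]))
im,d=load("a","side"); cv2.imwrite("pics/crop4.png",cv2.resize(im[50:180,390:600],None,fx=3.5,fy=3.5)[:,:,::-1])
E
```

```text
side -400 7 [22. 46.] [-247. -234.]
side -380 55 [ 1. 39.] [-249. -194.]
side -360 71 [-8. 24.] [-245. -154.]
side -340 94 [-15.  12.] [-244. -109.]
side -320 280 [-45.  61.] [-229.  -27.]
side -300 386 [-57.  46.] [-212.   13.]
side -280 154 [-65. -10.] [-171.    1.]
side -260 112 [-67. -17.] [-133.   -7.]
side -240 39 [-64. -41.] [-94. -14.]
side -220 6 [-54.  -4.] [-39. -19.]
side -200 61 [-30.   9.] [-43. -17.]
side -180 150 [-36.  27.] [-41.  -4.]
side -160 143 [-36.  33.] [-41.  -8.]
side -140 89 [-36.  30.] [-42. -11.]
side -120 110 [-18.  17.] [-73.   4.]
side -100 78 [-19.  16.] [-77.  12.]
side -80 50 [-16.  11.] [-77. -30.]
side -60 16 [-13.  10.] [-67. -46.]
side -40 38 [-10.  10.] [-61. -45.]
side -20 10 [-10.   9.] [-50.  40.]
top -400 251 [17. 67.] [-248. -220.]
top -380 705 [ 4. 79.] [-241. -178.]
top -360 742 [-5. 85.] [-225. -136.]
top -340 693 [-11.  85.] [-200.  -88.]
top -320 1333 [-44.  72.] [-134.   -7.]
top -300 1016 [-35.  72.] [-128.   15.]
top -280 497 [-34.  74.] [-116.   16.]
top -260 68 [-34.  73.] [-94.  -3.]
top -240 14 [60. 68.] [-64.  -8.]
top 0 20 [-206. -127.] [-61.  42.]
```

View pics/crop4.png

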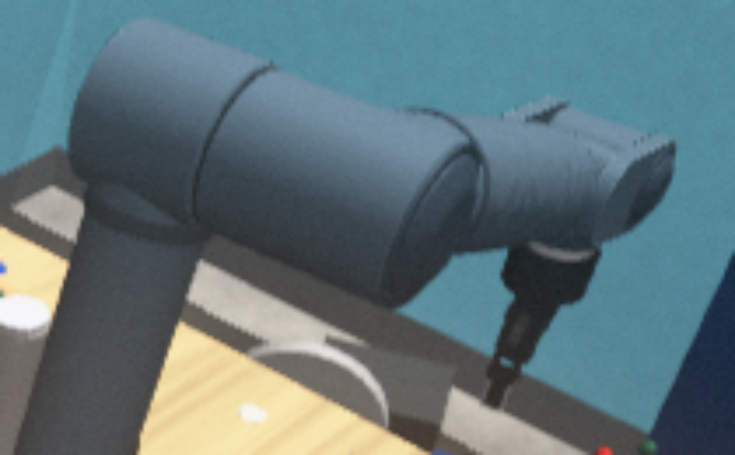

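```bash
python3 - <<'E'
from h import *
np.set_printoptions(precision=4,suppress=True)
for n,(r0,r1,c0,c1) in(("top",(175,245,205,258)),("side",(270,335,220,280))):
    im,d=load("a",n); P=cloud(n,d); hsv=cv2.cvtColor(im,cv2.COLOR_RGB2HSV)
    roi=np.zeros(d.shape,bool); roi[r0:r1,c0:c1]=1
    for nm,m in(("red",((hsv[...,0]<6)|(hsv[...,0]>174))&(hsv[...,1]>170)),("yel",(hsv[...,0]>20)&(hsv[...,0]<32)&(hsv[...,1]>170))):
        mm=m&roi&(P[...,2]>.0535)&(P[...,2]<.066); q=P[mm]
        vv,uu=np.nonzero(mm); q=np.array([ray(n,(u,v),.056) for u,v in zip(uu,vv)])[:,:2]
        c=q.mean(0); _,_,V=np.linalg.svd(q-c); t=(q-c)@V.T; mid=(np.percentile(t,1,0)+np.percentile(t,99,0))/2
        print(n,nm,len(q),"mean",c,"mid",c+mid@V,"ext mm",np.ptp(t,0)*1000,"ang",np.degrees(np.arctan(V[0,1]/V[0,0])))
s=readout.state();R=s['orientation'];print(np.degrees(np.arctan2(R[1,0],R[0,0])),s['tool_pos'])
E
```

```text
top red 264 mean [0.4469 0.3853] mid [0.4487 0.3852] ext mm [167.1371  21.0728] ang -11.614125665274875
top yel 261 mean [0.4478 0.3593] mid [0.4509 0.3587] ext mm [166.5593  21.3661] ang -11.831737219716725
side red 258 mean [0.4431 0.3902] mid [0.4461 0.3896] ext mm [166.0542  19.5219] ang -11.260352543642389
side yel 1 mean [0.3686 0.3791] mid [0.3686 0.3791] ext mm [0. 0.] ang 0.0
13.741178915076517 [ 0.1544 -0.6309  0.2303]
```

```bash
cat >> h.py <<'E'
ORG=np.array([.6073,-.078]); YAW=np.radians(-9.52)
EX=np.array([np.cos(YAW),np.sin(YAW)]); EY=np.array([-EX[1],EX[0]])
def c2w(x,y,z): return np.r_[ORG+EX*x/1000+EY*y/1000,z/1000]   # clamp mm -> world
def w2c(p): q=np.asarray(p)[:2]-ORG; return np.array([q@EX*1000,q@EY*1000,p[2]*1000])
def to(p0,yaw0,p,yaw):  # shift (mm), turn for tool-down
    y=np.radians(yaw0); R=np.array([[np.cos(y),np.sin(y),0],[np.sin(y),-np.cos(y),0],[0,0,-1]])
    t=(yaw0-yaw+180)%360-180
    return np.round(R.T@(np.asarray(p)-p0)*1000,1),round(float(np.radians(t)),3)
E
python3 - <<'E'
from h import *
p0=np.array([.1544,-.6309,.2305]);print(to(p0,13.74,[.46,-.25,.30],13.74)); print(to([.46,-.25,.3],13.74,[.4493,.373,.12],-11.7))
E
```

```text
(array([ 387.3, -297.4,  -69.5]), 0.0)
(array([ 137.6, -607.7,  180. ]), 0.444)
```

```bash
python3 -m inch '85 32 -25 -20 0; 85 64 -50 -40 0; 85 97 -74 -60 0; 85 129 -99 -69 0; 85 161 -124 -69 0; 85 194 -149 -69 0; 85 226 -174 -69 0; 85 258 -198 -69 0; 85 290 -223 -69 0; 85 323 -248 -69 0; 85 355 -272 -69 0; 85 387 -297 -69 0; 85 387 -297 -69 0' 40; python3 -c "
from station import readout as r; print(r.state()['joint_pos'])"
```

```text
time_s: 1.18
tool_pos: [0.4625, -0.2458, 0.2999]
orientation: [[0.97, 0.244, 0.001], [0.244, -0.97, 0.002], [0.001, -0.002, -1.0]]
force: [-0.3, -1.1, -0.0]
opening: 0.0849
[-40.46739642  -6.08112426 103.26313226   0.12877527  82.86783343
  35.3697811 ]
```

```bash
python3 -m inch '85 8 -36 0 0.03; 85 16 -72 0 0.06; 85 24 -108 0 0.09; 85 33 -144 0 0.12; 85 41 -180 0 0.15; 85 49 -216 0 0.18; 85 57 -252 10 0.21; 85 65 -288 20 0.24; 85 73 -324 40 0.27; 85 82 -360 60 0.3; 85 90 -396 80 0.33; 85 98 -432 100 0.36; 85 106 -468 120 0.39; 85 114 -504 140 0.42; 85 122 -540 160 0.444; 85 130 -576 170 0.444; 85 138 -608 180 0.444; 85 138 -608 180 0.444; 85 138 -608 180 0.444; 85 138 -608 180 0.444'
python3 - <<'E'
from h import *
snap("b"); s=readout.state();R=s['orientation'];p=s['tool_pos'];y=np.degrees(np.arctan2(R[1,0],R[0,0]));print(s['joint_pos'],p,y,s['time_s'])
print(to(p,y,[.4493,.373,.022],-11.7))
im,d=load("b","side"); cv2.imwrite("pics/b_crop.png",cv2.resize(im[230:350,170:330],None,fx=5,fy=5)[:,:,::-1])
E
```

```text
time_s: 2.85
tool_pos: [0.4493, 0.3719, 0.12]
orientation: [[0.979, -0.203, -0.0], [-0.203, -0.979, -0.001], [-0.0, 0.001, -1.0]]
force: [0.6, -0.4, 0.1]
opening: 0.0854
[ 2.84214306e+01  1.23676783e+01  1.03600908e+02 -1.23685629e-02
  6.39972163e+01  1.30206954e+02] [0.44988361 0.37144416 0.12077662] -11.780107676409902 2.95
(array([-0.9, -1.4, 98.8]), -0.001)
```

View pics/b_crop.png

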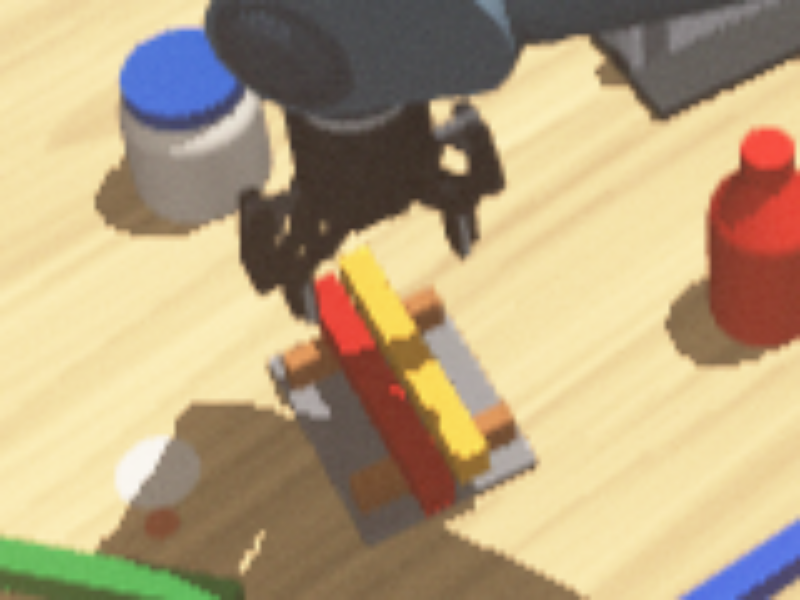

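The crop shows the open fingers straddling red and yellow, red at crop (370,380) and yellow at (420,370), with the jar clear behind. I'll descend and close.

```bash
python3 -m inch '85 0 -1 35 0; 85 0 -1 65 0; 85 0 -1 90 0; 85 0 -1 98 0; 85 0 -1 98 0; 60 0 -1 98 0; 52 0 -1 98 0; 46 0 -1 98 0; 38 0 -1 98 0; 34 0 -1 98 0; 34 0 -1 98 0; 34 0 -1 98 0; 34 0 -1 98 0; 34 0 -1 98 0' 40
python3 - <<'E'
from h import *
snap("c"); s=readout.state();R=s['orientation'];p=s['tool_pos'];y=np.degrees(np.arctan2(R[1,0],R[0,0]));print(s['opening'],p,y,s['time_s'])
im,d=load("c","side"); im2,_=load("c","top"); cv2.imwrite("pics/c_crop.png",np.hstack([cv2.resize(im[250:345,200:300],(400,380)),cv2.resize(im2[165:260,180:280],(400,380))])[:,:,::-1])
E
```

```text
time_s: 4.12
tool_pos: [0.451, 0.3741, 0.0244]
orientation: [[0.979, -0.203, 0.003], [-0.203, -0.979, 0.001], [0.003, -0.002, -1.0]]
force: [-1.2, -1.2, 8.5]
opening: 0.0396
0.03957527902746505 [0.45103925 0.37411607 0.02436917] -11.693340210235098 4.2167
```

View pics/c_crop.png

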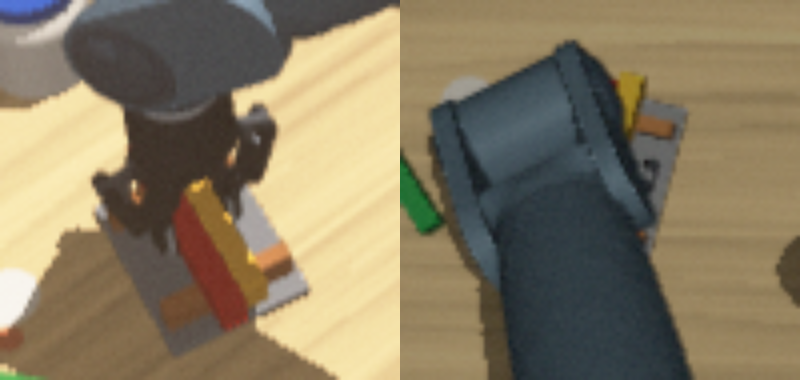

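```bash
python3 -m inch '34 0 0 -20 0; 34 0 0 -50 0; 34 0 0 -85 0; 34 0 0 -120 0; 34 0 0 -130 0; 34 0 0 -130 0' 40
python3 - <<'E'
from h import *
s=readout.state();R=s['orientation'];p=s['tool_pos'];y=np.degrees(np.arctan2(R[1,0],R[0,0]));print(s['opening'],p,y,s['time_s'],s['force'])
print(to(p,y,np.r_[c2w(-1,100,0)[:2],.153],-9.52))
E
```

```text
time_s: 4.72
tool_pos: [0.4517, 0.3746, 0.1565]
orientation: [[0.979, -0.203, 0.007], [-0.203, -0.979, 0.004], [0.006, -0.005, -1.0]]
force: [-0.1, -0.0, -1.4]
opening: 0.0396
0.03957503627706704 [0.4517084  0.37460889 0.15653329] -11.689669883394956 4.7167 [-0.14547249 -0.04900396 -1.4296421 ]
(array([239.3, 311.8,   3.5]), -0.038)
```

```bash
python3 -m inch '34 12 16 0 0; 34 30 39 0 0; 34 50 65 0 -0.01; 34 70 91 0 -0.01; 34 90 117 0 -0.02; 34 110 143 0 -0.02; 34 130 169 0 -0.03; 34 150 195 0 -0.03; 34 170 221 0 -0.038; 34 190 247 0 -0.038; 34 210 273 0 -0.038; 34 225 293 0 -0.038; 34 234 305 0 -0.038; 34 239 312 0 -0.038; 34 239 312 0 -0.038; 34 239 312 0 -0.038; 34 239 312 0 -0.038' 40
python3 - <<'E'
from h import *
np.set_printoptions(precision=4,suppress=True)
snap("d")
s=readout.state();R=s['orientation'];p=s['tool_pos'];y=np.degrees(np.arctan2(R[1,0],R[0,0]));print(s['opening'],p,w2c(p),y,s['time_s'],s['force'])
print(to(p,y,np.r_[c2w(-1,100,0)[:2],.0445],-9.52))
im,d=load("d","side");im2,_=load("d","top"); cv2.imwrite("pics/d_crop.png",np.hstack([cv2.resize(im[160:260,260:385],(480,400)),cv2.resize(im2[100:220,290:390],(320,400))])[:,:,::-1])
P=cloud("side",d);hsv=cv2.cvtColor(im,cv2.COLOR_RGB2HSV)
roi=np.zeros(d.shape,bool); roi[160:260,260:385]=1
for nm,m in(("red",((hsv[...,0]<6)|(hsv[...,0]>174))&(hsv[...,1]>170)),("yel",(hsv[...,0]>20)&(hsv[...,0]<32)&(hsv[...,1]>170))):
    q=P[m&roi]; r=np.array([w2c(a) for a in q]); r=r[(abs(r[:,1]-100)<45)&(r[:,2]<250)]; print(nm,len(r),np.percentile(r,[1,50,99],axis=0) if len(r) else '')
E
```

```text
time_s: 6.13
tool_pos: [0.6196, 0.0208, 0.1517]
orientation: [[0.986, -0.164, -0.001], [-0.164, -0.986, 0.001], [-0.001, -0.0, -1.0]]
force: [-1.1, -0.2, -1.1]
opening: 0.0393
0.03965438177657326 [0.6199 0.0208 0.1521] [ -3.9484  99.4766 152.1367] -9.423933423764648 6.2333 [ 0.6494  0.6576 -1.8197]
(array([  2.9,  -0.5, 107.6]), 0.002)
red 89 [[-96.598  101.2769 161.8667]
 [-63.582  109.7533 182.3032]
 [ 57.1781 119.5308 187.2353]]
yel 5 [[-86.5529  84.3123 180.5409]
 [-24.1991  90.1598 182.2943]
 [-21.7237  97.4034 184.7883]]
```

View pics/d_crop.png

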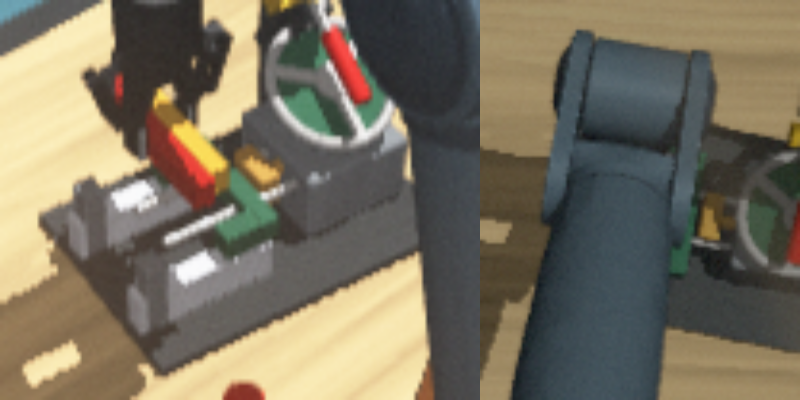

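```bash
python3 -m inch '34 3.5 -0.5 20 0; 34 3.5 -0.5 50 0; 34 3.5 -0.5 75 0; 34 3.5 -0.5 90 0; 34 3.5 -0.5 98 0; 34 3.5 -0.5 103 0; 34 3.5 -0.5 106 0; 34 3.5 -0.5 108 0; 34 3.5 -0.5 108 0; 34 3.5 -0.5 108 0' 40
python3 - <<'E'
from h import *
np.set_printoptions(precision=4,suppress=True)
s=readout.state();R=s['orientation'];p=s['tool_pos'];print(s['opening'],p,w2c(p),s['time_s'],s['force'])
E
```

```text
time_s: 7.07
tool_pos: [0.6247, 0.0192, 0.0454]
orientation: [[0.986, -0.165, 0.002], [-0.165, -0.986, -0.0], [0.002, -0.0, -1.0]]
force: [-0.3, 0.0, -1.4]
opening: 0.0395
0.03953776018178407 [0.6247 0.0192 0.0454] [ 1.0425 98.7549 45.3739] 7.0667 [-0.2608  0.0044 -1.422 ]
```

```bash
python3 -m inch '34 -1 -1 1 0; 34 -1 -1 2 0; 34 -1 -1 2 0; 34 -1 -1 2 0' 40
python3 - <<'E'
from h import *
np.set_printoptions(precision=4,suppress=True)
s=readout.state();R=s['orientation'];p=s['tool_pos'];print(s['opening'],p,w2c(p),s['time_s'],s['force'])
E
```

```text
time_s: 7.4
tool_pos: [0.6241, 0.0203, 0.0444]
orientation: [[0.986, -0.165, 0.002], [-0.165, -0.986, -0.0], [0.002, 0.0, -1.0]]
force: [-4.7, 0.3, 6.1]
opening: 0.0393
0.039296627630723835 [0.6241 0.0203 0.0444] [ 0.2808 99.7266 44.409 ] 7.4 [-4.6944  0.3284  6.0593]
```

```bash
python3 -m inch '42 0 0 0 0; 46 0 0 0 0; 52 0 0 0 0; 56 0 0 0 0; 56 0 0 0 0; 56 0 0 -20 0; 56 0 0 -50 0; 56 0 0 -90 0; 56 0 0 -130 0; 56 0 0 -170 0; 56 -40 0 -200 0; 56 -80 0 -210 0; 56 -120 0 -210 0; 56 -150 0 -210 0; 56 -150 0 -210 0; 56 -150 0 -210 0' 40
python3 - <<'E'
from h import *
np.set_printoptions(precision=4,suppress=True)
snap("e")
s=readout.state();p=s['tool_pos'];R=s['orientation'];print(s['opening'],p,w2c(p),s['time_s'],s['force'],s['joint_pos'],np.degrees(np.arctan2(R[1,0],R[0,0])))
im,d=load("e","side");im2,_=load("e","top"); cv2.imwrite("pics/e_crop.png",np.hstack([cv2.resize(im[160:260,260:385],(480,400)),cv2.resize(im2[100:220,290:390],(320,400))])[:,:,::-1])
E
```

```text
time_s: 8.73
tool_pos: [0.4738, 0.0457, 0.2522]
orientation: [[0.986, -0.165, 0.001], [-0.165, -0.986, -0.0], [0.001, -0.0, -1.0]]
force: [-0.1, -0.2, 0.3]
opening: 0.0559
0.05610984035949967 [0.4758 0.0451 0.2528] [-150.0493   99.6354  252.7609] 8.8333 [ 0.379  -0.0029 -0.5784] [ -8.2135 -10.9713 112.5129  -0.0022  78.3869  91.3168] -9.529781862953199
```

View pics/e_crop.png

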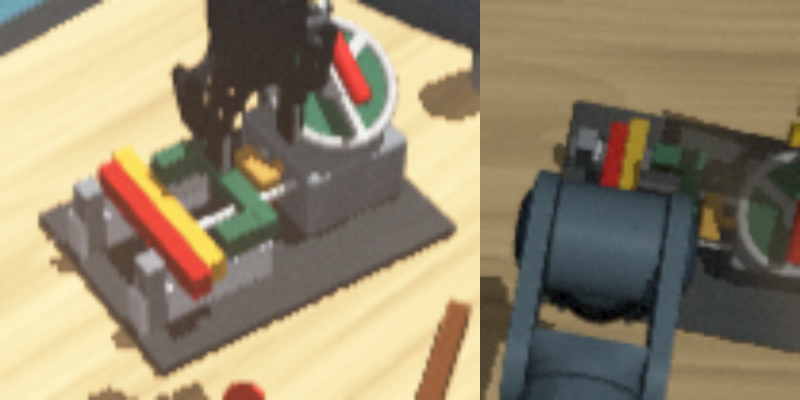

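```bash
python3 - <<'E'
from h import *
np.set_printoptions(precision=1,suppress=True)
im,d=load("e","side");P=cloud("side",d);hsv=cv2.cvtColor(im,cv2.COLOR_RGB2HSV)
roi=np.zeros(d.shape,bool); roi[195:236,282:318]=1
W=P.reshape(-1,3); C=np.c_[(W[:,:2]-ORG)@EX,(W[:,:2]-ORG)@EY,W[:,2]]*1000; C=C.reshape(P.shape)
for nm,m in(("red",((hsv[...,0]<6)|(hsv[...,0]>174))&(hsv[...,1]>150)),("yel",(hsv[...,0]>18)&(hsv[...,0]<32)&(hsv[...,1]>150))):
    r=C[m&roi&(C[...,2]>70)&(C[...,2]<82)]; print(nm,len(r),np.percentile(r,[2,50,98],axis=0))
roi[:]=0; roi[195:245,265:340]=1
lo=(hsv[...,1]<60)&roi&(C[...,2]>81)&(C[...,2]<88); r=C[lo]; 
for s in(r[r[:,0]>0],r[r[:,0]<0]): print("post",len(s),np.percentile(s,[5,50,95],axis=0))
g=(hsv[...,0]>60)&(hsv[...,0]<95)&(hsv[...,1]>70)&roi&(C[...,2]>72)&(C[...,2]<84); r=C[g]; print("yoke",len(r),np.percentile(r,[2,50,98],axis=0))
E
```

```text
red 194 [[-90.3 102.2  70.4]
 [-12.9 113.3  75. ]
 [ 70.3 121.4  80. ]]
yel 151 [[-80.   82.5  70.6]
 [ -9.4  92.6  75.9]
 [ 79.5 101.   81. ]]
post 27 [[  7.8 -32.7  81.2]
 [ 49.3 144.8  83.2]
 [ 63.9 155.8  86.4]]
post 42 [[-66.  -48.9  81.3]
 [-47.2 137.1  83.5]
 [ -3.3 154.3  86. ]]
yoke 103 [[-67.2  17.   73.8]
 [-43.4  32.9  78.8]
 [ 55.7  67.4  83. ]]
```

```bash
python3 - <<'E'
from h import *
np.set_printoptions(precision=1,suppress=True)
im,d=load("e","top");hsv=cv2.cvtColor(im,cv2.COLOR_RGB2HSV)
for nm,m in(("red",((hsv[...,0]<6)|(hsv[...,0]>174))&(hsv[...,1]>150)),("yel",(hsv[...,0]>18)&(hsv[...,0]<32)&(hsv[...,1]>150))):
    roi=np.zeros(d.shape,bool); roi[130:160,320:345]=1; v,u=np.nonzero(m&roi)
    r=np.array([w2c(ray("top",(a,b),.076)) for a,b in zip(u,v)]); print(nm,len(r),np.percentile(r,[2,50,98],axis=0)[:,:2],r[:,0].max())
    n="side"
im,d=load("e","side");hsv=cv2.cvtColor(im,cv2.COLOR_RGB2HSV)
E
```

```text
red 98 [[ 12.6 101.9]
 [ 43.7 110.1]
 [ 78.6 119.1]] 79.92321327824581
yel 116 [[13.3 79.6]
 [50.1 88.6]
 [86.6 97.6]] 88.17209620088407
```

```bash
python3 -m inch '0 5 -10 30 0; 0 15 -10 65 0; 0 20 -10 105 0; 0 20 -10 145 0; 0 20 -10 180 0; 0 20 -10 195 0; 0 28 -10 196 0; 0 38 -10 196 0; 0 44 -10 196 0; 0 48 -10 196 0; 0 51 -10 196 0; 0 53 -10 196 0; 0 55 -10 196 0; 0 55 -10 196 0; 0 30 -10 196 0; 0 15 -10 160 0; 20 15 0 120 0; 50 0 50 80 0; 70 0 90 40 0; 85 0 130 20 0' 20
python3 - <<'E'
from h import *
np.set_printoptions(precision=1,suppress=True)
snap("f")
s=readout.state();p=s['tool_pos'];R=s['orientation'];print(s['opening'],w2c(p),s['time_s'],s['force'],np.degrees(np.arctan2(R[1,0],R[0,0])))
im,d=load("f","top");hsv=cv2.cvtColor(im,cv2.COLOR_RGB2HSV)
ims,d=load("f","side"); P=cloud("side",d);hs=cv2.cvtColor(ims,cv2.COLOR_RGB2HSV)
C=np.concatenate([((P[...,:2]-ORG)@EX)[...,None],((P[...,:2]-ORG)@EY)[...,None],P[...,2:]],-1)*1000
M=lambda hsv:(("red",((hsv[...,0]<6)|(hsv[...,0]>174))&(hsv[...,1]>150)),("yel",(hsv[...,0]>18)&(hsv[...,0]<32)&(hsv[...,1]>150)))
for nm,m in M(hsv):
    roi=np.zeros(d.shape,bool); roi[130:190,320:345]=1; v,u=np.nonzero(m&roi)
    r=np.array([w2c(ray("top",(a,b),.076)) for a,b in zip(u,v)]); print(nm,len(r),np.percentile(r,[1,50,99],axis=0)[:,:2])
roi[:]=0; roi[195:236,282:318]=1
for nm,m in M(hs):
    r=C[m&roi&(C[...,2]>70)&(C[...,2]<82)]; print(nm,len(r),np.percentile(r,[2,50,98],axis=0))
cv2.imwrite("pics/f_crop.png",np.hstack([cv2.resize(ims[160:260,260:385],(480,400)),cv2.resize(im[100:220,290:390],(320,400))])[:,:,::-1])
E
```

```text
time_s: 10.5
tool_pos: [0.46, -0.0504, 0.2119]
orientation: [[0.987, -0.163, 0.003], [-0.163, -0.987, -0.001], [0.003, 0.0, -1.0]]
force: [0.7, -1.2, 0.6]
opening: 0.0478
0.06303218688909697 [-146.8   -0.4  214.7] 10.6 [ 0.9  1.  -0.1] -9.801196359448857
red 256 [[-87.  101.3]
 [ -4.2 110.2]
 [ 82.5 120. ]]
yel 265 [[-81.6  78.7]
 [  1.2  88.6]
 [ 86.4  97.8]]
red 185 [[-83.9 102.7  70.2]
 [ -7.2 113.2  75. ]
 [ 76.9 123.   80.3]]
yel 154 [[-79.1  82.9  70.6]
 [-11.3  93.3  76.2]
 [ 77.3 100.1  80.5]]
```

View pics/f_crop.png

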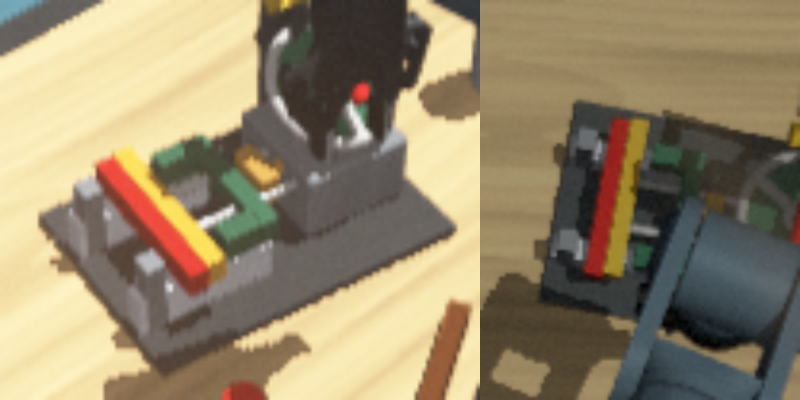

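```bash
python3 - <<'E'
from h import *
np.set_printoptions(precision=0,suppress=True)
p=np.array([.4758,.0451,.2528])
im,d=load("e","top"); P=cloud("top",d); k=(d>0)&(P[...,2]>.38)&(np.linalg.norm(P[...,:2]-p[:2],axis=-1)<.14); q=P[k]-p
q=np.c_[q[:,:2]@EX,q[:,:2]@EY,q[:,2]]*1000
for z in range(150,360,15):
    b=q[(q[:,2]>=z)&(q[:,2]<z+15)]
    if len(b)>4: print(z,len(b),"x",np.percentile(b[:,0],[1,50,99]),"y",np.percentile(b[:,1],[1,99]))
s=readout.state(); print(s['joint_pos'])
E
```

```text
150 24 x [-39. -36. -24.] y [-31.  27.]
165 46 x [-39. -34. -26.] y [-28.  26.]
195 20 x [-38. -36. -32.] y [-21.  18.]
210 30 x [-39. -36. -33.] y [-36.  32.]
225 9 x [-61. -33.  32.] y [-43.  39.]
240 35 x [-62. -40.  36.] y [-57.  40.]
255 125 x [-68. -39.  36.] y [-66.  61.]
270 463 x [-71. -21.  36.] y [-66.  63.]
285 1081 x [-128.   -3.   26.] y [-58.  56.]
300 1102 x [-130.  -84.   -6.] y [-58.  53.]
315 469 x [-137. -114.  -85.] y [-45.  38.]
330 106 x [-139. -133. -120.] y [-22.  15.]
[-21. -11. 117.  -0.  74.  79.]
```

```bash
python3 -m inch '70 0 30 10 0; 70 0 58 20 0; 70 25 58 25 0; 70 50 58 30 0; 70 75 58 30 0; 70 90 58 30 0; 70 97 58 33 0; 70 97 58 50 0; 70 97 58 50 0' 20
python3 - <<'E'
from h import *
np.set_printoptions(precision=1,suppress=True)
snap("g")
s=readout.state();p=s['tool_pos'];R=s['orientation'];print(s['opening'],w2c(p),s['time_s'],s['force'],np.degrees(np.arctan2(R[1,0],R[0,0])))
im,d=load("g","top")
ims,d=load("g","side"); 
cv2.imwrite("pics/g_crop.png",np.hstack([cv2.resize(ims[80:230,290:415],(400,480)),cv2.resize(im[80:220,340:460],(400,467)).repeat(1,0)[:480] if 0 else cv2.resize(im[80:220,340:460],(400,480))])[:,:,::-1])
E
```

```text
time_s: 11.35
tool_pos: [0.5446, -0.1219, 0.1559]
orientation: [[0.986, -0.165, -0.006], [-0.165, -0.986, 0.003], [-0.006, -0.002, -1.0]]
force: [-1.2, 0.5, -0.8]
opening: 0.0698
0.0699316989655909 [-53.8 -54.1 158.3] 11.45 [ 0.1  0.2 -0.1] -9.49932510988823
```

View pics/g_crop.png

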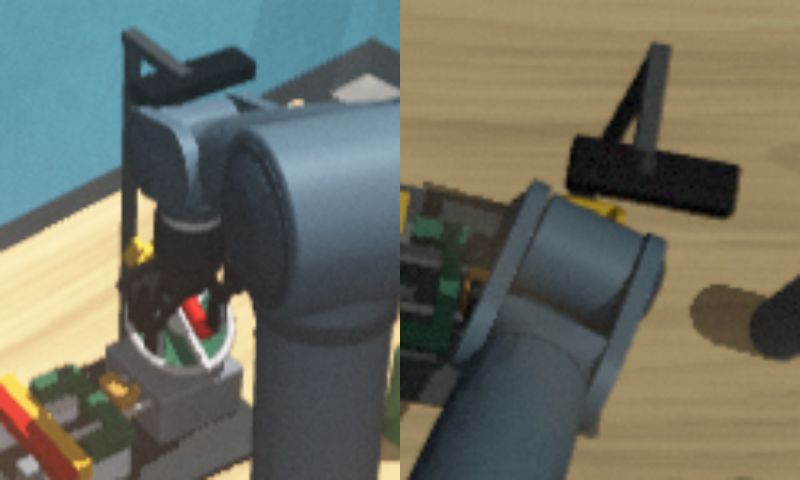

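The wrist block (top crop corner about (548,185)) is close to the lamp bar's left corner (570,190). I'll back off, descend in front of the wheel, and come in low from −x.

```bash
python3 -m inch '70 -15 0 0 0; 70 -32 5 0 0; 70 -32 20 10 0; 70 -32 34 20 0; 70 -32 34 31 0; 70 -20 34 31 0; 70 -16 34 31 0; 70 -16 34 31 0' 20
python3 - <<'E'
from h import *
np.set_printoptions(precision=1,suppress=True)
snap("i")
s=readout.state();p=s['tool_pos'];R=s['orientation'];print(s['opening'],w2c(p),s['time_s'],s['force'],np.degrees(np.arctan2(R[1,0],R[0,0])),s['joint_pos'])
im,d=load("i","top")
ims,d=load("i","side"); 
cv2.imwrite("pics/i_crop.png",np.hstack([cv2.resize(ims[80:230,290:415],(400,480)),cv2.resize(im[90:190,350:440],(400,480))])[:,:,::-1])
E
```

```text
time_s: 12.12
tool_pos: [0.5259, -0.154, 0.1289]
orientation: [[0.986, -0.165, 0.001], [-0.165, -0.986, -0.0], [0.001, 0.0, -1.0]]
force: [0.2, -0.2, -0.2]
opening: 0.0701
0.06988150551829148 [-68.3 -88.4 128.9] 12.2167 [-0.9  0.6 -0.4] -9.489267305778668 [-28.2   7.1 108.6   0.   64.2  71.3]
```

View pics/i_crop.png

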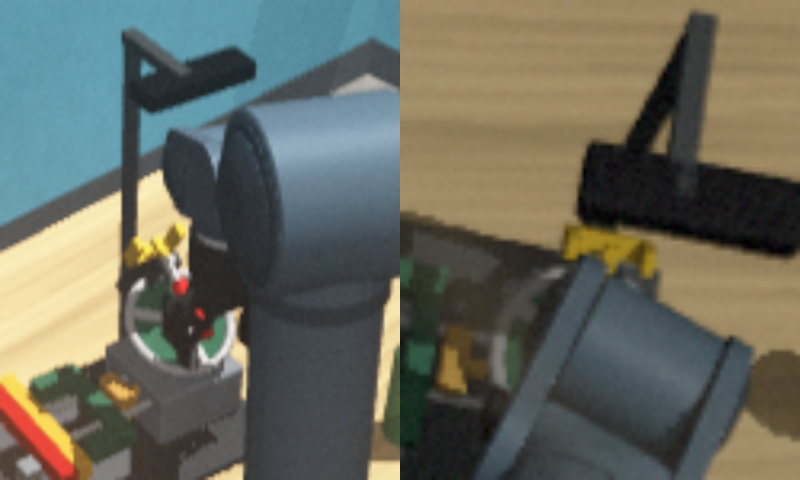

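```bash
python3 -m inch '70 6 0 1 0; 70 10 0 1 0; 70 12 0 1 0; 50 12 0 1 0; 35 12 0 1 0; 25 12 0 1 0; 18 12 0 1 0; 12 12 0 1 0; 12 12 0 1 0; 12 12 0 1 0' 40
python3 - <<'E'
from h import *
np.set_printoptions(precision=1,suppress=True)
snap("j")
s=readout.state();p=s['tool_pos'];R=s['orientation'];print(s['opening'],w2c(p),s['time_s'],s['force'])
im,d=load("j","top")
ims,d=load("j","side"); 
cv2.imwrite("pics/j_crop.png",np.hstack([cv2.resize(ims[140:200,315:375],(400,480)),cv2.resize(im[90:190,350:440],(400,480))])[:,:,::-1])
E
```

```text
time_s: 13.05
tool_pos: [0.5369, -0.156, 0.1275]
orientation: [[0.986, -0.165, -0.0], [-0.165, -0.986, 0.0], [-0.0, -0.0, -1.0]]
force: [0.0, 1.7, 0.7]
opening: 0.0176
0.01722316122521378 [-56.5 -88.6 127.5] 13.15 [0.2 0.9 1.1]
```

View pics/j_crop.png

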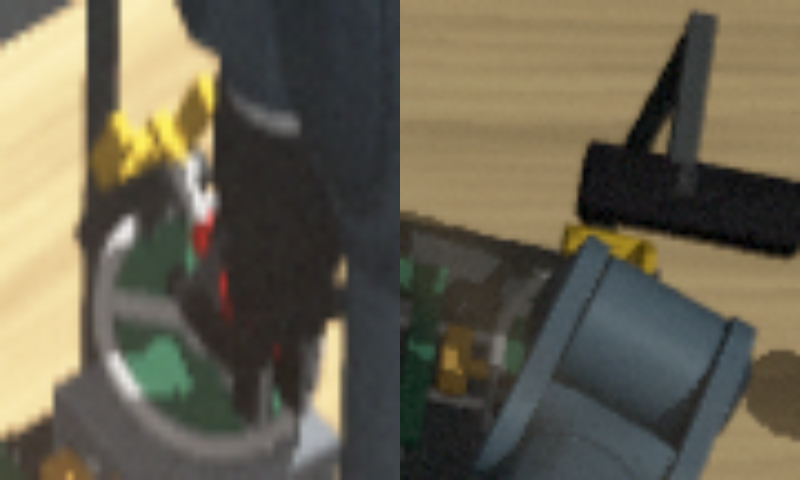

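```bash
python3 -m inch '12 -2.5 0 -4 0; 12 -5 0 -9 0; 12 -7.5 -1 -15 0; 12 -9.5 -2 -22 0; 12 -9.5 -2 -22 0' 40
python3 - <<'E'
from h import *
np.set_printoptions(precision=1,suppress=True)
snap("k")
s=readout.state();p=s['tool_pos'];R=s['orientation'];print(s['opening'],w2c(p),s['time_s'],s['force'])
im,d=load("k","top")
ims,d=load("k","side"); 
cv2.imwrite("pics/k_crop.png",np.hstack([cv2.resize(ims[140:200,315:375],(400,480)),cv2.resize(im[90:190,350:440],(400,480))])[:,:,::-1])
E
```

```text
time_s: 13.57
tool_pos: [0.5274, -0.1531, 0.1507]
orientation: [[0.986, -0.165, -0.001], [-0.165, -0.986, -0.002], [-0.0, 0.002, -1.0]]
force: [0.7, -2.4, -2.4]
opening: 0.0171
0.017065131881615778 [-66.1 -87.2 149.7] 13.6667 [ 1.6 -2.3 -2.9]
```

View pics/k_crop.png

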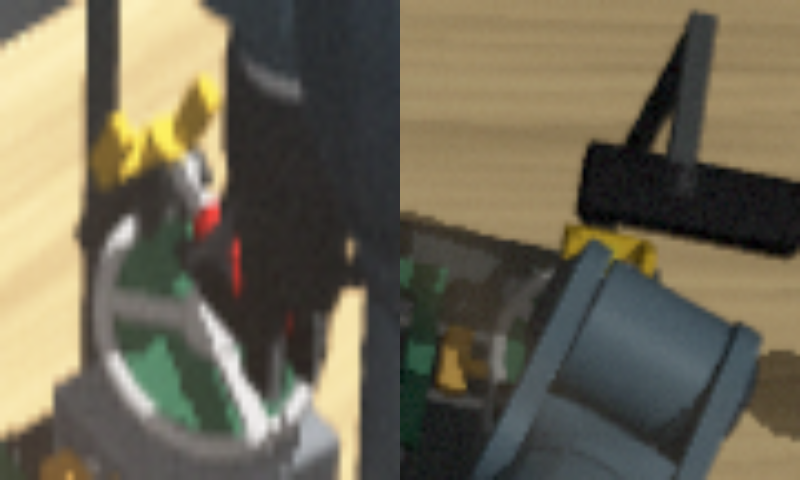

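```bash
python3 -m inch '12 -1.2 0 -6 0; 12 -2.3 0 -11 0; 12 -3 0 -18 0; 12 -3.2 0 -24 0; 12 -3 0 -31 0; 12 -2.3 0 -37 0; 12 -1 0 -43 0; 12 0 0 -48 0; 12 2 0 -54 0; 12 4 0 -59 0; 12 7 0 -66 0; 12 7.5 0 -68 0; 12 7.5 0 -68 0' 40
python3 - <<'E'
from h import *
np.set_printoptions(precision=1,suppress=True)
snap("l")
s=readout.state();p=s['tool_pos'];R=s['orientation'];print(s['opening'],w2c(p),s['time_s'],s['force'])
im,d=load("l","top")
ims,d=load("l","side"); 
cv2.imwrite("pics/l_crop.png",np.hstack([cv2.resize(ims[130:200,315:375],(400,480)),cv2.resize(im[90:190,350:440],(400,480))])[:,:,::-1])
E
```

```text
time_s: 14.75
tool_pos: [0.5354, -0.1544, 0.2188]
orientation: [[0.986, -0.165, 0.0], [-0.165, -0.986, -0.001], [0.0, 0.001, -1.0]]
force: [-2.7, -4.3, -1.3]
opening: 0.0165
0.0172480997245436 [-58.6 -87.2 218.1] 14.85 [-3.2 -4.2 -1.2]
```

View pics/l_crop.png

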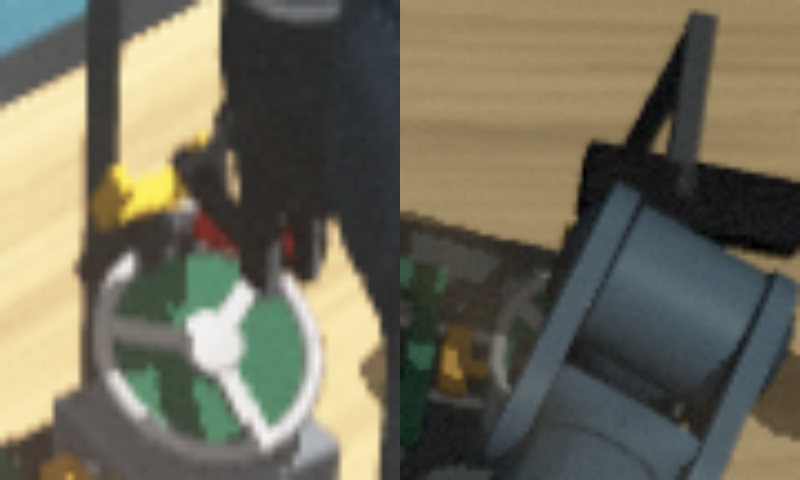

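```bash
python3 -m inch '30 0 0 0 0; 45 0 0 0 0; 60 0 0 0 0; 70 0 0 0 0; 70 -20 0 0 0; 70 -50 0 0 0; 70 -85 0 0 0; 70 -110 0 0 0; 70 -110 0 0 0' 40
python3 - <<'E'
from h import *
np.set_printoptions(precision=1,suppress=True)
snap("m")
s=readout.state();p=s['tool_pos'];R=s['orientation'];print(s['opening'],w2c(p),s['time_s'],s['force'])
im,d=load("m","top")
ims,d2=load("m","side"); 
cv2.imwrite("pics/m_crop.png",np.hstack([cv2.resize(ims[80:200,300:390],(400,480)),cv2.resize(im[90:190,350:440],(400,480))])[:,:,::-1])
for n in("top","side"):
    im,d=load("m",n);P=cloud(n,d);hsv=cv2.cvtColor(im,cv2.COLOR_RGB2HSV)
    C=np.concatenate([((P[...,:2]-ORG)@EX)[...,None],((P[...,:2]-ORG)@EY)[...,None],P[...,2:]],-1)*1000
    m=((hsv[...,0]<6)|(hsv[...,0]>174))&(hsv[...,1]>150)&(abs(C[...,0])<90)&(abs(C[...,1]+90)<80)&(C[...,2]>130)
    r=C[m]; r=r[np.argsort(r[:,2])]; print(n,len(r)); 
    for i in range(0,len(r),max(1,len(r)//8)): print(r[i:i+max(1,len(r)//8)].mean(0))
E
```

```text
time_s: 15.6
tool_pos: [0.4239, -0.1343, 0.2167]
orientation: [[0.986, -0.166, -0.001], [-0.166, -0.986, 0.001], [-0.002, -0.001, -1.0]]
force: [-1.8, -0.6, 1.1]
opening: 0.0698
0.06957865901640195 [-168.4  -86.6  218. ] 15.7 [ 1.1 -0.7  0.8]
top 50
[ 19.9 -86.2 239.5]
[  8.4 -86.4 260.4]
[ -7.7 -87.6 278.9]
[ -9.5 -89.4 281. ]
[-14.7 -91.8 282.9]
[ -9.3 -92.2 283.9]
[-13.6 -88.6 285.7]
[ -7.8 -83.5 313.3]
[  -5.2 -105.8  440.2]
side 66
[ 11.  -82.  225.9]
[  7.5 -84.4 234.6]
[  4.6 -81.9 243.7]
[ -1.6 -83.9 252.5]
[ -8.1 -83.  262.1]
[-14.  -83.9 273.1]
[-15.7 -86.5 277.7]
[-13.1 -87.1 282.6]
[-10.9 -84.9 284.6]
```

View pics/m_crop.png

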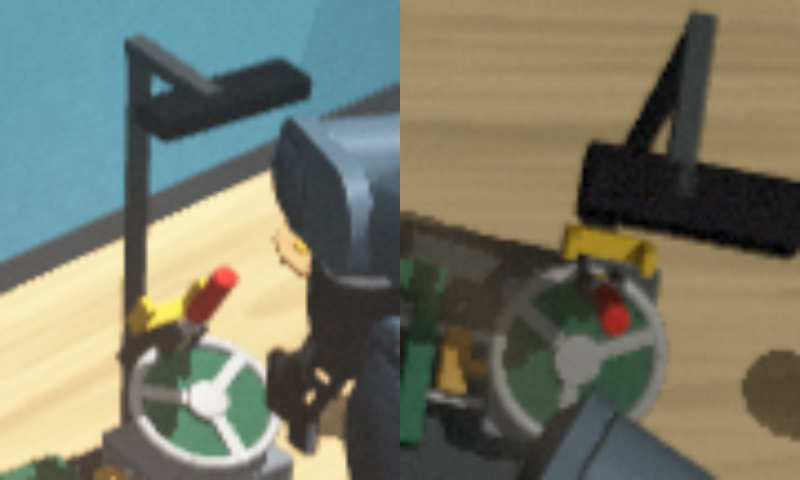

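```bash
python3 - <<'E'
from h import *
s=readout.state();R=s['orientation'];p=s['tool_pos']; print(to(p,-9.52,c2w(-150,-60,240),80.48))
E
```

```text
(array([ 18.4, -26.6, -22. ]), -1.571)
```

```bash
python3 -m inch '85 5 -8 -10 -0.12; 85 10 -16 -22 -0.24; 85 18 -27 -22 -0.36; 85 18 -27 -22 -0.48; 85 18 -27 -22 -0.6; 85 18 -27 -22 -0.72; 85 18 -27 -22 -0.84; 85 18 -27 -22 -0.96; 85 18 -27 -22 -1.08; 85 18 -27 -22 -1.2; 85 18 -27 -22 -1.32; 85 18 -27 -22 -1.44; 85 18 -27 -22 -1.571; 85 18 -27 -22 -1.571; 85 18 -27 -22 -1.571' 40
python3 - <<'E'
from h import *
np.set_printoptions(precision=1,suppress=True)
s=readout.state();p=s['tool_pos'];R=s['orientation'];y=np.degrees(np.arctan2(R[1,0],R[0,0]));print(s['opening'],w2c(p),s['time_s'],s['force'],y,s['joint_pos'])
print(to(p,y,c2w(-58,-60,240),80.48))
E
```

```text
time_s: 16.95
tool_pos: [0.45, -0.1121, 0.2397]
orientation: [[0.168, 0.986, 0.0], [0.986, -0.168, 0.0], [0.0, 0.0, -1.0]]
force: [-0.9, 0.2, 1.0]
opening: 0.0853
0.08528191778191592 [-149.5  -59.7  239.7] 16.95 [-0.9  0.2  1. ] 80.35106847158951 [-28.1 -12.5 115.2   0.   77.3 -18.4]
(array([-0.1, 91.5, -0.3]), -0.002)
```

```bash
python3 -m inch '85 0 25 0 0; 85 0 50 0 0; 85 0 72 0 0; 85 0 78 0 0; 85 0 78 0 0' 40
python3 - <<'E'
from h import *
np.set_printoptions(precision=1,suppress=True)
snap("n")
s=readout.state();p=s['tool_pos'];R=s['orientation'];print(s['opening'],w2c(p),s['time_s'],s['force'])
im,d=load("n","top")
ims,d2=load("n","side"); 
cv2.imwrite("pics/n_crop.png",np.hstack([cv2.resize(ims[80:200,300:390],(400,480)),cv2.resize(im[90:190,350:440],(400,480))])[:,:,::-1])
E
```

```text
time_s: 17.37
tool_pos: [0.5271, -0.1251, 0.2392]
orientation: [[0.166, 0.986, -0.001], [0.986, -0.166, 0.0], [0.0, -0.001, -1.0]]
force: [-0.7, 0.4, 0.0]
opening: 0.0847
0.08490766076728275 [-72.9 -59.6 239.1] 17.4667 [-0.5  0.7  0.6]
```

View pics/n_crop.png

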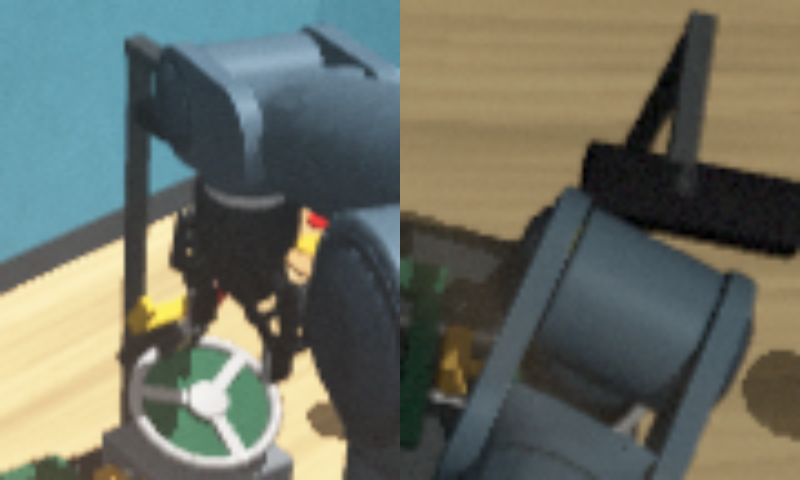

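```bash
cat > push.py <<'E'
from h import *
# handle centreline at given r ; wheel rel -> clamp
def hp(th,r): a=34+r; return np.array([-.5*a+50.2*np.cos(th), -90-58*np.sin(th), 140+.866*a+29*np.cos(th)])
def axis(th,phi,r,off=21,L=50):
    h=hp(th,r); f=h[:2]+off*np.array([np.sin(phi),np.cos(phi)]); return np.r_[f-L*np.array([np.cos(phi),-np.sin(phi)]), h[2]]
def row(cur,yaw0,ax,yaw): 
    t,w=to(c2w(*cur),yaw0,c2w(*ax),yaw); return t,w
E
python3 - <<'E'
from push import *
cur=np.array([-72.,-59.7,239.3]); Y=80.4
for th,phi in [(-.25,0),(-.03,0),(.1,0),(.2,0),(.3,0),(.4,0),(.5,0),(.6,0.05),(.7,.1),(.8,.15),(.9,.2),(1.0,.25),(1.1,.3),(1.2,.35),(1.3,.4)]:
    a=axis(th,phi,84); a[2]-=28
    t,w=row(cur,Y,a,80.48-np.degrees(phi)); b=np.degrees(phi); print(th,phi,a.round(1),t.round(0),round(w,2))
E
```

```text
-0.25 0 [-60.4 -54.7 242.3] [ 5. 12. -3.] -0.0
-0.03 0 [-58.8 -67.3 243.2] [-8. 13. -4.] -0.0
0.1 0 [-59.1 -74.8 243. ] [-15.  13.  -4.] -0.0
0.2 0 [-59.8 -80.5 242.6] [-21.  12.  -3.] -0.0
0.3 0 [-61.  -86.1 241.9] [-26.  11.  -3.] -0.0
0.4 0 [-62.8 -91.6 240.9] [-32.   9.  -2.] -0.0
0.5 0 [-64.9 -96.8 239.6] [-37.   7.  -0.] -0.0
0.6 0.05 [-66.5 -99.3 238.1] [-40.   6.   1.] 0.05
0.7 0.1 [ -68.3 -101.5  236.4] [-42.   4.   3.] 0.1
0.8 0.15 [ -70.3 -103.4  234.4] [-44.   2.   5.] 0.15
0.9 0.2 [ -72.6 -104.9  232.2] [-45.  -1.   7.] 0.2
1.0 0.25 [ -75.1 -106.1  229.9] [-46.  -3.   9.] 0.25
1.1 0.3 [ -77.8 -106.9  227.3] [-47.  -6.  12.] 0.3
1.2 0.35 [ -80.6 -107.2  224.7] [-48.  -8.  15.] 0.35
1.3 0.4 [ -83.4 -107.1  221.9] [-47. -11.  17.] 0.4
```

```bash
python3 -m inch '85 0 8 -3 0; 85 0 13 -4 0; 85 -8 13 -4 0; 85 -15 13 -4 0; 85 -21 12 -3 0; 85 -26 11 -3 0; 85 -32 9 -2 0; 85 -37 7 0 0; 85 -40 6 1 0.05; 85 -42 4 3 0.1; 85 -44 2 5 0.15; 85 -45 -1 7 0.2; 85 -46 -3 9 0.25; 85 -47 -6 12 0.3; 85 -48 -8 15 0.35; 85 -48 -11 17 0.4; 85 -48 -11 17 0.4' 40
cat > look.py <<'E'
from push import *
np.set_printoptions(precision=1,suppress=True)
tag=sys.argv[1]; snap(tag)
s=readout.state();p=s['tool_pos'];R=s['orientation'];y=np.degrees(np.arctan2(R[1,0],R[0,0]));print(s['opening'],w2c(p),s['time_s'],s['force'],y,s['joint_pos'])
im,d=load(tag,"top")
ims,d2=load(tag,"side"); 
cv2.imwrite(f"pics/{tag}_crop.png",np.hstack([cv2.resize(ims[80:200,300:390],(400,480)),cv2.resize(im[90:190,350:440],(400,480))])[:,:,::-1])
for n in("top","side"):
    im,d=load(tag,n);P=cloud(n,d);hsv=cv2.cvtColor(im,cv2.COLOR_RGB2HSV)
    C=np.concatenate([((P[...,:2]-ORG)@EX)[...,None],((P[...,:2]-ORG)@EY)[...,None],P[...,2:]],-1)*1000
    m=((hsv[...,0]<6)|(hsv[...,0]>174))&(hsv[...,1]>150)&(abs(C[...,0]+40)<110)&(abs(C[...,1]+90)<80)&(C[...,2]>150)&(C[...,2]<330)
    r=C[m]; r=r[np.argsort(r[:,2])]; print(n,len(r)); k=max(1,len(r)//4)
    for i in range(0,len(r)-k+1,k): print(r[i:i+k].mean(0))
E
python3 look.py o
```

```text
time_s: 18.88
tool_pos: [0.5062, -0.1702, 0.2217]
orientation: [[0.537, 0.843, -0.002], [0.843, -0.537, 0.001], [0.0, -0.002, -1.0]]
force: [-0.7, 2.2, 0.3]
opening: 0.0849
0.08450143313996032 [ -83.7 -107.8  222.2] 18.9833 [ 0.1  2.8 -0.1] 57.62693369482656 [-30.7  -1.  106.6   0.   74.4   1.6]
top 0
side 12
[ -21.  -139.6  199.8]
[ -22.8 -136.4  205.1]
[ -28.3 -140.8  208.3]
[ -24.6 -137.5  211.6]
```

View pics/o_crop.png

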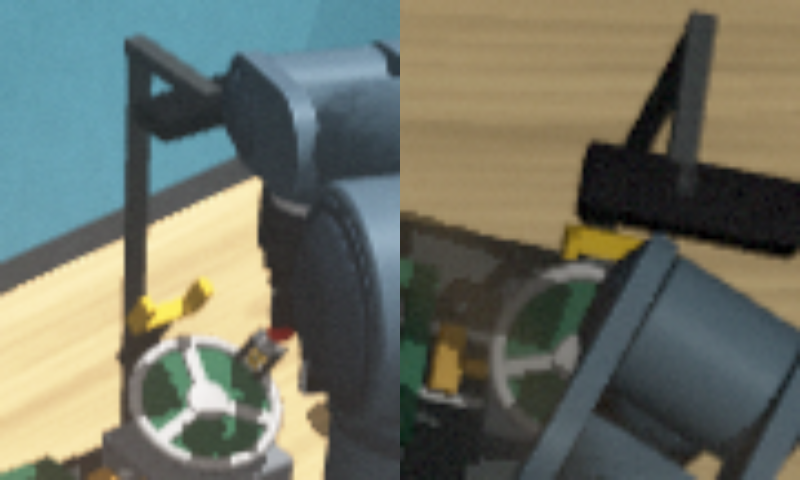

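```bash
python3 - <<'E'
from push import *
cur=[-83.7,-107.8,222];Y=57.6
for a,y in (([-83,-98,225],57.6),([-130,-100,233],57.6),([-130,-145,233],-9.52),): print(row(cur,Y,a,y))
print(w2c(ray("top",(473,162),.2)),hp(1.27,84))
E
```

```text
(array([ 9.3, -3.2, -3. ]), 0.0)
(array([-10.8, -45.7, -11. ]), 0.0)
(array([-52.3, -28.2, -11. ]), 1.171)
[  40.70999347 -338.60867199  200.        ] [ -44.12670018 -145.39584962  250.78014531]
```

```bash
python3 -m inch '85 9 -3 -3 0; 85 2 -18 -5 0; 85 -5 -35 -11 0; 85 -11 -46 -11 0.11; 85 -20 -46 -11 0.23; 85 -30 -46 -11 0.35; 85 -40 -40 -11 0.47; 85 -52 -35 -11 0.59; 85 -52 -28 -11 0.71; 80 -52 -28 -11 0.83; 70 -52 -28 -11 0.95; 70 -52 -28 -11 1.07; 70 -52 -28 -11 1.17; 70 -52 -28 -11 1.17; 70 -52 -28 -11 1.17' 40
python3 look.py p
```

```text
time_s: 20.23
tool_pos: [0.456, -0.1994, 0.2338]
orientation: [[0.987, -0.161, 0.0], [-0.161, -0.987, -0.001], [0.001, 0.001, -1.0]]
force: [-0.6, -0.4, -0.1]
opening: 0.0703
0.07015617715101953 [-129.3 -144.7  233.7] 20.3333 [-0.1 -0.  -0.7] -9.335137604480622 [-36.7  -7.  111.1  -0.   75.9  62.6]
top 0
side 36
[ -23.1 -138.1  204.6]
[ -27.6 -136.8  216.3]
[ -32.7 -135.9  228. ]
[ -39.1 -137.1  241. ]
```

View pics/p_crop.png

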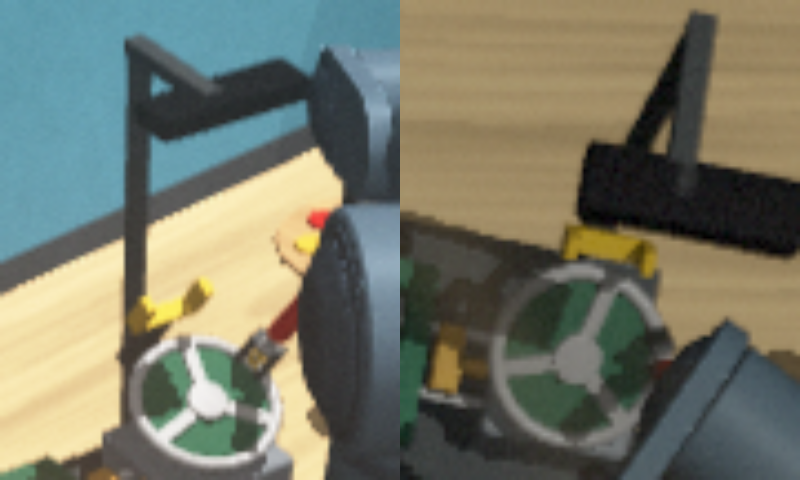

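```bash
python3 -m inch '70 30 0 -3 0; 70 55 0 -3 0; 70 72 0 -3 0; 70 79 0 -3 0; 70 79 0 -3 0; 50 79 0 -3 0; 35 79 0 -3 0; 22 79 0 -3 0; 12 79 0 -3 0; 12 79 0 -3 0; 12 79 0 -3 0; 12 79 0 -3 0' 30
python3 look.py q
```

```text
time_s: 21.33
tool_pos: [0.5333, -0.2126, 0.2369]
orientation: [[0.986, -0.165, -0.0], [-0.165, -0.986, -0.001], [-0.0, 0.001, -1.0]]
force: [-3.0, -1.9, 3.0]
opening: 0.0191
0.018896551304681146 [ -50.7 -144.9  236.9] 21.4333 [-4.5 -1.1  4. ] -9.468982092778463 [-33.    3.7 100.3  -0.   76.1  66.5]
top 0
side 19
[ -24.6 -138.4  204.8]
[ -23.6 -134.5  207.9]
[ -26.5 -137.6  210.7]
[ -28.2 -134.6  218.3]
```

View pics/q_crop.png

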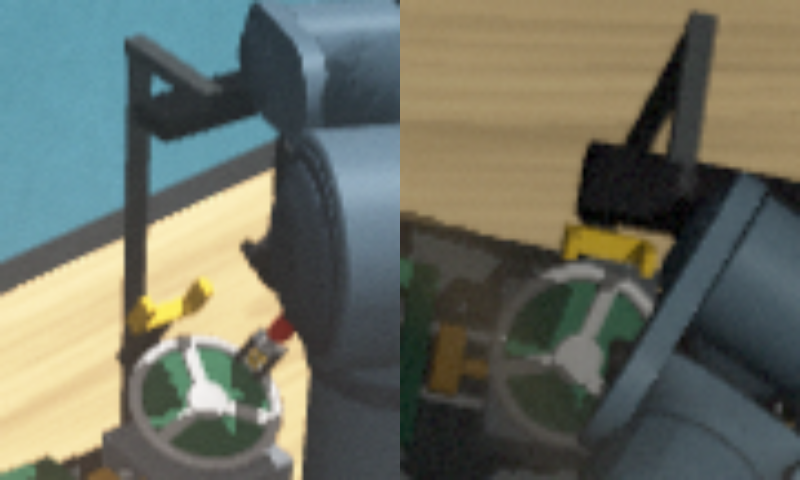

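```bash
python3 - <<'E'
import numpy as np
t0=1.24
print('; '.join("12 %.0f %.0f %.0f 0"%(50.2*(np.cos(t)-np.cos(t0)),58*(np.sin(t)-np.sin(t0)),-29*(np.cos(t)-np.cos(t0))) for t in np.arange(1.39,3.2,.15)))
E
```

```text
12 -7 2 4 0; 12 -15 3 9 0; 12 -22 3 13 0; 12 -30 1 17 0; 12 -37 -2 21 0; 12 -43 -6 25 0; 12 -49 -11 29 0; 12 -55 -17 32 0; 12 -59 -24 34 0; 12 -63 -32 36 0; 12 -65 -40 38 0; 12 -66 -49 38 0; 12 -66 -58 38 0
```

```bash
python3 -m inch '12 -3 1 2 0; 12 -7 2 4 0; 12 -15 3 9 0; 12 -22 3 13 0; 12 -30 1 17 0; 12 -37 -2 21 0; 12 -43 -6 25 0; 12 -49 -11 29 0; 12 -55 -17 32 0; 12 -59 -24 34 0; 12 -63 -32 36 0; 12 -65 -40 38 0; 12 -66 -49 38 0; 12 -66 -58 38 0; 12 -66 -58 38 0' 30
python3 look.py r
```

```text
time_s: 22.68
tool_pos: [0.4771, -0.1421, 0.198]
orientation: [[0.987, -0.163, -0.003], [-0.163, -0.987, 0.002], [-0.003, -0.002, -1.0]]
force: [-4.7, 1.0, 7.0]
opening: 0.0189
0.01856339355992671 [-117.8  -85.   198.1] 22.7833 [-5.3  3.4  7.1] -9.402031403871815 [-29.7  -4.7 112.8   0.1  72.1  69.7]
top 0
side 28
[-90.2 -76.3 166.7]
[-91.8 -75.7 175.1]
[-103.   -77.3  192.8]
[-120.4  -85.6  222.3]
```

View pics/r_crop.png

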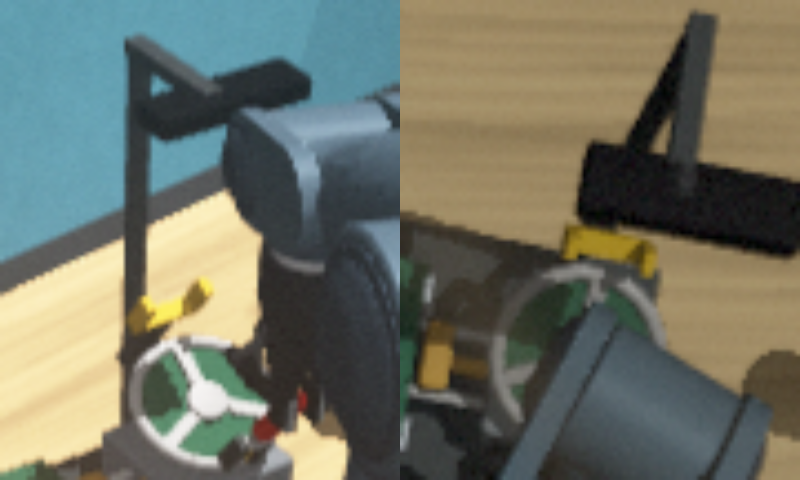

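```bash
python3 - <<'E'
import numpy as np
t0=3.2
print('; '.join("12 %.0f %.0f %.0f 0"%(50.2*(np.cos(t)-np.cos(t0)),58*(np.sin(t)-np.sin(t0)),-29*(np.cos(t)-np.cos(t0))) for t in np.arange(3.3,5.12,.14)))
E
```

```text
12 1 -6 -0 0; 12 2 -14 -1 0; 12 5 -21 -3 0; 12 8 -28 -5 0; 12 12 -35 -7 0; 12 17 -41 -10 0; 12 23 -45 -13 0; 12 29 -49 -17 0; 12 36 -52 -21 0; 12 42 -54 -25 0; 12 49 -55 -29 0; 12 57 -54 -33 0; 12 63 -53 -37 0
```

```bash
python3 -m inch '12 1 -6 -1 0; 12 2 -14 -2 0; 12 5 -21 -4 0; 12 8 -28 -6 0; 12 12 -35 -8 0; 12 17 -41 -11 0; 12 23 -45 -14 0; 12 29 -49 -18 0; 12 36 -52 -22 0; 12 42 -54 -26 0; 12 49 -55 -30 0; 12 57 -54 -34 0; 12 63 -53 -38 0; 12 63 -53 -38 0' 30
python3 look.py s
```

```text
time_s: 23.95
tool_pos: [0.551, -0.1029, 0.2368]
orientation: [[0.986, -0.165, 0.004], [-0.165, -0.986, -0.0], [0.004, -0.0, -1.0]]
force: [5.0, 0.6, -10.1]
opening: 0.0186
0.019369471275998612 [-51.6 -33.9 236.7] 24.05 [  7.   -1.4 -10.9] -9.49011001900411 [-22.2   1.7 102.4   0.1  75.7  77.3]
top 0
side 27
[-21.3 -26.6 202. ]
[-24.  -25.9 209.9]
[-33.1 -26.6 223.5]
[-53.7 -33.3 258. ]
```

View pics/s_crop.png

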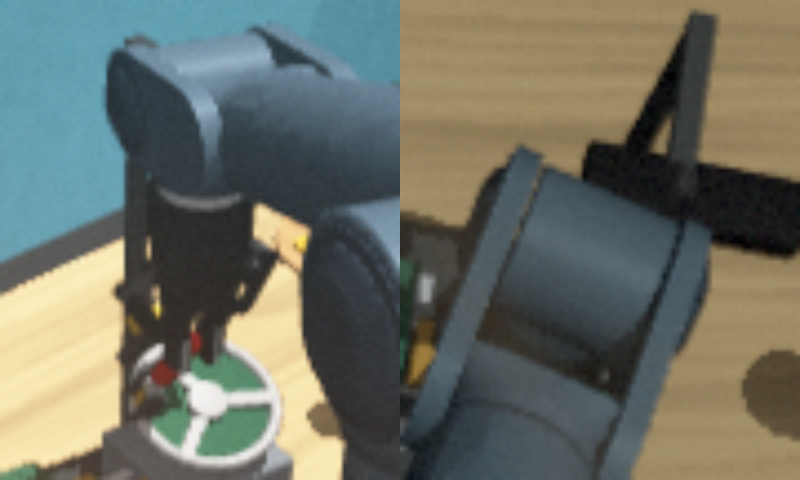

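```bash
python3 -m inch '30 0 0 0 0; 45 0 0 0 0; 60 0 0 0 0; 70 -20 0 0 0; 80 -45 0 0 0; 85 -70 0 -2 -0.12; 85 -80 0 -4 -0.24; 85 -80 0 -4 -0.36; 85 -80 0 -4 -0.48; 85 -80 0 -4 -0.6; 85 -80 0 -4 -0.72; 85 -80 0 -4 -0.84; 85 -80 0 -4 -0.96; 85 -80 0 -4 -1.08; 85 -80 0 -4 -1.2; 85 -80 0 -4 -1.32; 85 -80 0 -4 -1.44; 85 -80 0 -4 -1.56; 85 -80 0 -4 -1.68; 85 -80 0 -4 -1.8' 30
python3 look.py t
```

```text
time_s: 25.72
tool_pos: [0.4706, -0.0897, 0.242]
orientation: [[-0.07, 0.998, 0.002], [0.998, 0.07, -0.001], [-0.001, 0.002, -1.0]]
force: [0.4, 0.4, -0.8]
opening: 0.0854
0.08516840711685138 [-132.9  -34.   241.8] 25.8167 [ 0.2  0.2 -0.6] 93.64600082267906 [-24.4 -10.3 113.1  -0.   77.1 -28. ]
top 0
side 62
[-25.1 -26.3 208.7]
[-37.2 -24.6 229.8]
[-47.5 -25.4 248.5]
[-50.8 -26.9 261.6]
```

View pics/t_crop.png

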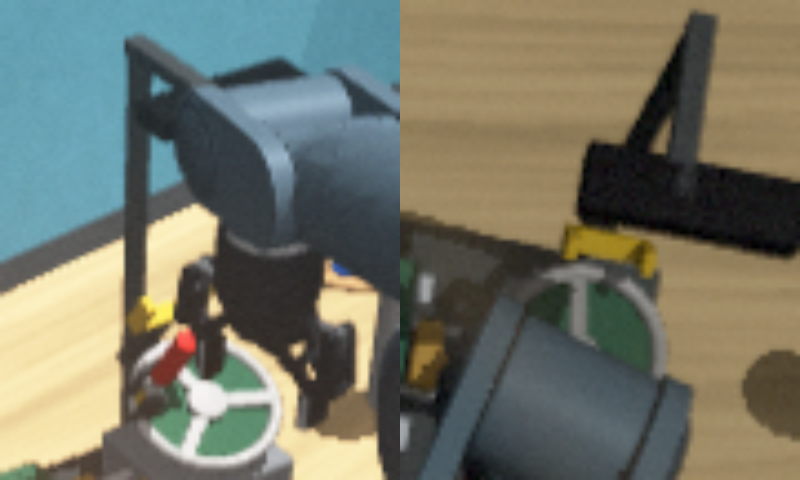

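```bash
python3 - <<'E'
from push import *
cur=np.array([-132.9,-34,241.8]); Y=93.65
for th,phi,off in [(-1.28,-.8,40),(-1.28,-.8,30),(-1.28,-.8,21),(-1.15,-.75,21),(-1.0,-.65,21),(-.85,-.55,21),(-.7,-.45,21),(-.55,-.35,21),(-.4,-.25,21),(-.25,-.15,21),(-.1,-.05,21),(.05,0,21),(.15,0.05,21),(.25,.1,21),(.32,.1,21),(.36,.1,21)]:
    a=axis(th,phi,84,off); a[2]-=28
    t,w=row(cur,Y,a,80.48-np.degrees(phi)); print(th,phi,a.round(0),"85 %.0f %.0f %.0f %.2f;"%(*t,w))
E
```

```text
-1.28 -0.8 [-108.  -42.  223.] 85 -14 22 19 -0.57;
-1.28 -0.8 [-101.  -49.  223.] 85 -22 28 19 -0.57;
-1.28 -0.8 [-95. -56. 223.] 85 -30 32 19 -0.57;
-1.15 -0.75 [-89. -56. 226.] 85 -31 37 16 -0.52;
-1.0 -0.65 [-84. -55. 230.] 85 -31 42 12 -0.42;
-0.85 -0.55 [-79. -55. 233.] 85 -32 47 8 -0.32;
-0.7 -0.45 [-75. -55. 236.] 85 -34 52 5 -0.22;
-0.55 -0.35 [-70. -57. 239.] 85 -37 56 3 -0.12;
-0.4 -0.25 [-66. -59. 241.] 85 -40 59 1 -0.02;
-0.25 -0.15 [-63. -62. 242.] 85 -44 62 -0 0.08;
-0.1 -0.05 [-60. -66. 243.] 85 -48 64 -1 0.18;
0.05 0 [-59. -72. 243.] 85 -54 64 -1 0.23;
0.15 0.05 [-58. -75. 243.] 85 -57 63 -1 0.28;
0.25 0.1 [-58. -78. 242.] 85 -60 63 -0 0.33;
0.32 0.1 [-59. -82. 242.] 85 -64 61 0 0.33;
0.36 0.1 [-60. -85. 241.] 85 -66 60 0 0.33;
```

```bash
python3 -m inch '85 0 0 0 -0.12; 85 0 0 5 -0.24; 85 0 0 10 -0.36; 85 -5 10 15 -0.48; 85 -14 22 19 -0.57; 85 -14 22 19 -0.57; 85 -22 28 19 -0.57; 85 -26 30 19 -0.57; 85 -30 32 19 -0.57; 85 -31 37 16 -0.52; 85 -31 42 12 -0.42; 85 -32 47 8 -0.32; 85 -34 52 5 -0.22; 85 -37 56 3 -0.12; 85 -37 56 3 -0.12' 30
python3 look.py u
```

```text
time_s: 27.07
tool_pos: [0.5291, -0.1228, 0.2387]
orientation: [[-0.18, 0.984, 0.002], [0.984, 0.18, -0.001], [-0.001, 0.002, -1.0]]
force: [-0.2, 0.2, -0.2]
opening: 0.0853
0.0849249849330059 [-70.5 -57.2 237.7] 27.1667 [-0.7  0.5  0.2] 100.62086743224776 [-25.1  -0.8 104.7  -0.   76.  -35.7]
top 0
side 20
[  5.2 -55.  227.5]
[-22.4 -62.  271.5]
[-22.3 -59.5 274.8]
[-24.8 -55.7 285.1]
```

View pics/u_crop.png

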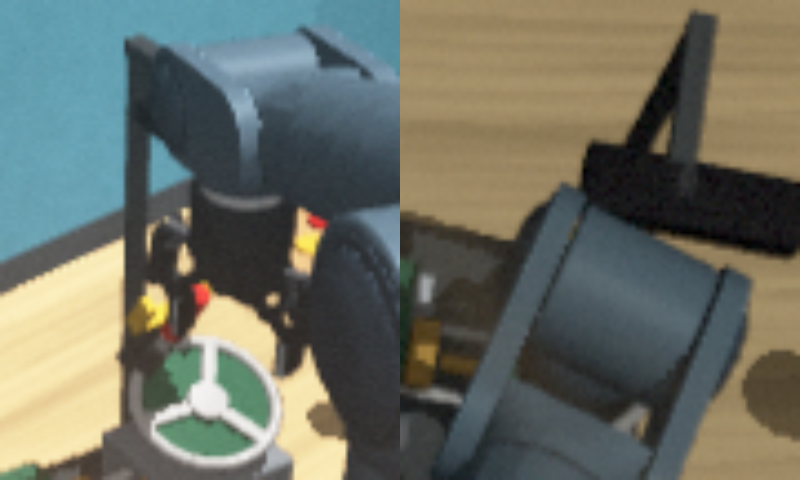

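```bash
python3 - <<'E'
from push import *
cur=np.array([-70.4,-57,238.5]); Y=100.5
for th,phi,off in [(-.47,-.3,21),(-.4,-.25,21),(-.32,-.2,21),(-.25,-.15,21),(-.17,-.1,21),(-.1,-.05,21),(-.02,0,21),(.05,0.03,21),(.1,0.05,21),(.15,0.08,21),(.2,.1,21),(.25,.1,21),(.3,.1,21),(.35,.1,21),(.4,.1,21)]:
    a=axis(th,phi,84,off); a[2]-=28
    t,w=row(cur,Y,a,80.48-np.degrees(phi)); print(th,phi,a.round(0),"85 %.0f %.0f %.0f %.2f;"%(*t,w))
E
```

```text
-0.47 -0.3 [-68. -58. 240.] 85 -2 2 -2 0.05;
-0.4 -0.25 [-66. -59. 241.] 85 -4 3 -2 0.10;
-0.32 -0.2 [-65. -61. 242.] 85 -6 4 -3 0.15;
-0.25 -0.15 [-63. -62. 242.] 85 -8 5 -4 0.20;
-0.17 -0.1 [-61. -64. 243.] 85 -10 6 -4 0.25;
-0.1 -0.05 [-60. -66. 243.] 85 -12 7 -4 0.30;
-0.02 0 [-59. -68. 243.] 85 -14 7 -5 0.35;
0.05 0.03 [-58. -70. 243.] 85 -17 7 -5 0.38;
0.1 0.05 [-58. -72. 243.] 85 -19 6 -4 0.40;
0.15 0.08 [-58. -74. 243.] 85 -20 6 -4 0.43;
0.2 0.1 [-57. -76. 243.] 85 -22 6 -4 0.45;
0.25 0.1 [-58. -78. 242.] 85 -24 4 -4 0.45;
0.3 0.1 [-59. -81. 242.] 85 -27 3 -3 0.45;
0.35 0.1 [-59. -84. 241.] 85 -29 1 -3 0.45;
0.4 0.1 [-60. -87. 241.] 85 -31 -1 -2 0.45;
```

```bash
python3 -m inch '85 -2 2 -2 0.05; 85 -4 3 -2 0.1; 85 -6 4 -3 0.15; 85 -8 5 -4 0.2; 85 -10 6 -4 0.25; 85 -12 7 -4 0.3; 85 -14 7 -5 0.35; 85 -17 7 -5 0.38; 85 -19 6 -4 0.4; 85 -20 6 -4 0.43; 85 -22 6 -4 0.45; 85 -24 4 -4 0.45; 85 -27 3 -3 0.45; 85 -27 3 -3 0.45' 30
python3 look.py v
```

```text
time_s: 28.33
tool_pos: [0.5358, -0.1491, 0.2402]
orientation: [[0.263, 0.965, -0.001], [0.965, -0.263, -0.0], [-0.0, -0.0, -1.0]]
force: [0.7, 1.6, 1.2]
opening: 0.0848
0.08532396700467289 [-58.6 -81.7 240.3] 28.4333 [-0.1  1.6 -0. ] 74.7530143322174 [-27.2   1.1 102.6  -0.   76.3 -11.9]
top 0
side 18
[  11.9 -100.4  218.5]
[  0.9 -99.1 234.4]
[ -17.6 -103.9  267.1]
[-21.2 -96.3 280.4]
```

View pics/v_crop.png

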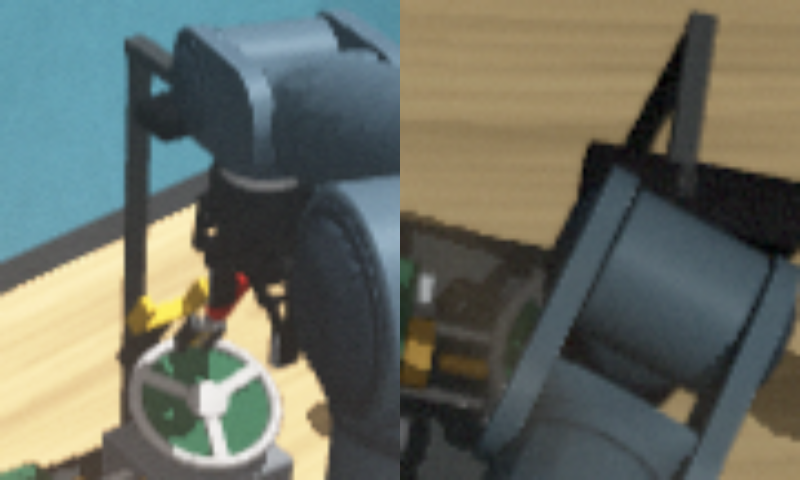

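```bash
python3 -m inch '85 -1.5 -0.5 0 0; 85 -3 -1 0 0; 85 -3 -1 0 0; 85 -3 -1 0 0' 30; python3 -m inch '85 -1.5 -0.5 0 0; 85 -3 -1 0 0; 85 -3 -1 0 0' 30;
```

```text
time_s: 28.77
tool_pos: [0.5342, -0.1506, 0.2399]
orientation: [[0.262, 0.965, -0.001], [0.965, -0.262, 0.001], [0.001, -0.001, -1.0]]
force: [1.8, 4.5, -2.0]
opening: 0.0848
time_s: 29.02
tool_pos: [0.5322, -0.1522, 0.2393]
orientation: [[0.262, 0.965, -0.002], [0.965, -0.262, 0.004], [0.003, -0.003, -1.0]]
force: [2.3, 8.2, -2.5]
opening: 0.0851
```

```bash
python3 -m inch '85 -1.5 -0.5 0 0; 85 -3 -1 0 0; 85 -3 -1 0 0; 85 -3 -1 0 0' 30; python3 look.py w; python3 - <<'E'
from h import *
im,_=load("w","side"); cv2.imwrite("pics/w2.png",cv2.resize(im[130:250,260:385],None,fx=6,fy=5)[:,:,::-1])
E
```

```text
time_s: 29.35
tool_pos: [0.529, -0.1539, 0.2379]
orientation: [[0.261, 0.965, -0.007], [0.965, -0.261, 0.006], [0.004, -0.008, -1.0]]
force: [-1.9, 9.6, -5.5]
opening: 0.085
0.0851375234957836 [-64.9 -87.9 237.6] 29.45 [-1.8  9.5 -6.2] 74.84515704654352 [-28.1   0.7 103.2   0.1  76.6 -12.9]
top 0
side 9
[  11.6 -100.2  220.9]
[ 10.  -96.7 225.4]
[ 10.8 -97.  229.1]
[  -5.8 -102.7  251.9]
```

View pics/w2.png

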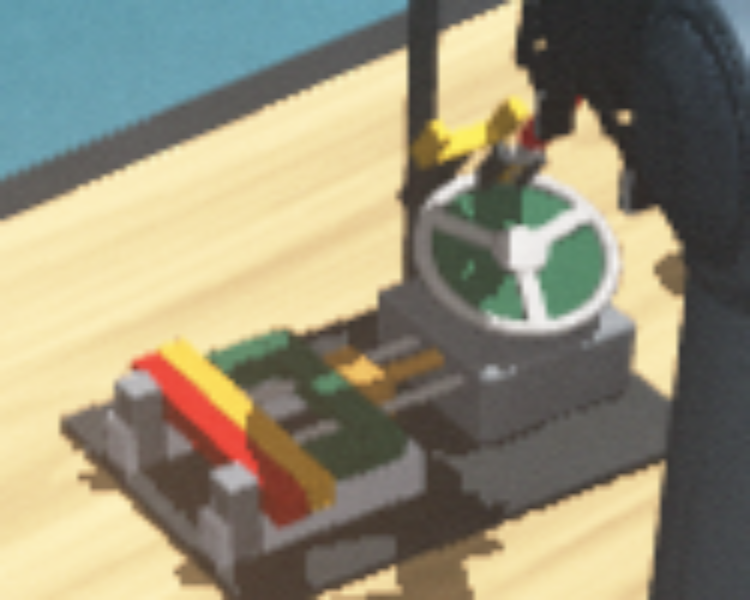

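```bash
python3 -m inch '85 6 0 -2 0; 85 14 -3 -3 0; 85 16 -25 -3 0; 85 16 -60 -3 0; 85 16 -95 -3 0; 85 16 -130 -10 0; 85 10 -160 -20 0; 85 0 -180 -30 0; 85 -20 -190 -40 0; 85 -50 -190 -40 0; 85 -80 -190 -40 0; 85 -110 -190 -40 0; 85 -140 -190 -40 0; 85 -170 -190 -40 0; 85 -200 -190 -40 0; 85 -200 -190 -40 0; 85 -200 -190 -40 0' 30; python3 look.py x; python3 - <<'E'
from h import *
im,_=load("x","side"); a=cv2.resize(im[130:250,260:385],None,fx=3.2,fy=4)
im,_=load("x","top"); b=cv2.resize(im[90:220,300:440],(400,480))
cv2.imwrite("pics/x2.png",np.hstack([a,b])[:,:,::-1])
np.set_printoptions(precision=1,suppress=True)
for n,rr in(("top",(125,190,315,350)),("side",(190,240,275,325))):
    im,d=load("x",n);P=cloud(n,d);hsv=cv2.cvtColor(im,cv2.COLOR_RGB2HSV)
    C=np.concatenate([((P[...,:2]-ORG)@EX)[...,None],((P[...,:2]-ORG)@EY)[...,None],P[...,2:]],-1)*1000
    roi=np.zeros(d.shape,bool); roi[rr[0]:rr[1],rr[2]:rr[3]]=1
    for nm,m in(("red",((hsv[...,0]<6)|(hsv[...,0]>174))&(hsv[...,1]>150)),("yel",(hsv[...,0]>18)&(hsv[...,0]<32)&(hsv[...,1]>150)),("grn",(hsv[...,0]>60)&(hsv[...,0]<95)&(hsv[...,1]>70))):
        r=C[m&roi&(C[...,2]>68)&(C[...,2]<84)]; print(n,nm,len(r),np.percentile(r,[2,50,98],axis=0).tolist() if len(r) else '')
E
```

```text
time_s: 30.87
tool_pos: [0.2944, -0.3008, 0.2812]
orientation: [[0.266, 0.964, -0.0], [0.964, -0.266, -0.002], [-0.002, 0.0, -1.0]]
force: [0.2, 0.2, -0.6]
opening: 0.085
0.08538132119298021 [-271.4 -269.9  280.9] 30.9667 [-0.1  0.3 -0.7] 74.75199787651825 [-60.9 -21.4 117.8  -0.   83.5 -45.7]
top 45
[  14.3 -106.3  245. ]
[ -13.3 -106.9  277.7]
[ -14.  -106.8  282.1]
[ -12.3 -108.8  285.5]
side 0
top red 232 [[-83.12977792065169, 113.95961264608563, 71.32591955227828], [-3.710598405994121, 121.97935741903652, 77.2516277188381], [81.63826787327834, 130.18924887715184, 82.61892328389173]]
top yel 268 [[-79.01903148446502, 91.17921079771347, 71.53984255221278], [1.1242269120525874, 100.62518473372867, 77.48128702509328], [83.0680997726548, 109.94811833503054, 82.0652758211633]]
top grn 263 [[-66.8840945181565, 35.95483806339503, 72.81326531075398], [-25.885912414064297, 53.81731381372667, 79.45308594226574], [62.74795507155236, 87.9278534866767, 83.6659001671612]]
side red 181 [[-84.68283709290827, 115.52598060913552, 69.5206116372968], [-8.294840307769205, 124.7395431542812, 75.30954399536127], [77.00502709333638, 133.5269215385195, 80.93319719326102]]
side yel 172 [[-80.03039686341975, 94.29265209810876, 70.49504299905328], [-6.999710562926825, 104.08217067755974, 75.61358707716614], [78.34717773658319, 112.60942300001953, 81.93628812695172]]
side grn 107 [[-67.21795895140748, 40.906802398472585, 71.72917300663799], [-39.013826116385786, 53.62406175312388, 78.14762549111975], [58.03777871226951, 89.24516923953229, 82.81217299728706]]
```

View pics/x2.png

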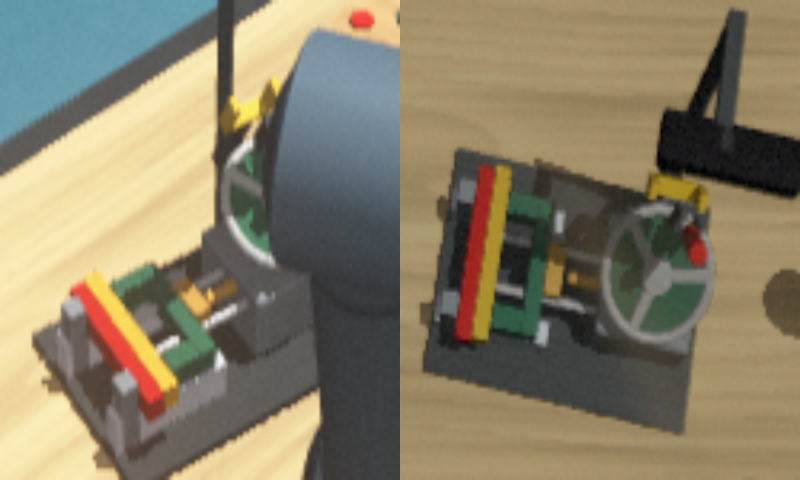

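View pics/x_top.png

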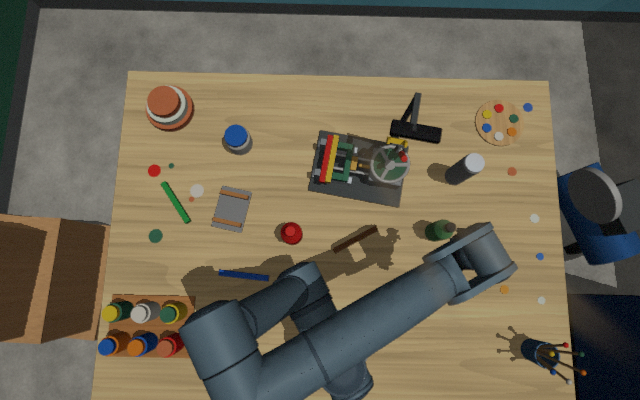

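The pair is pressed between the yoke (face at y≈89 to 91) and the posts (131). The handle stands at y≈−106.5, which puts the wheel at about 6.57. In the top view the bottles, flask, jar and lamp are where they were. I'm handing in.

```bash
python3 -c "
from station import job; print(job.close_job())"
```

```text
the job is handed in; nothing more can be done
None
```

I finished the job and handed it in at about 31 s of the 72 s allowed, with the arm clear of everything.

**What I did**
- I picked up both battens in one grasp and laid them flat on the bed. One fingertip nudge on the red batten's end took out most of their 8 mm lengthwise stagger.
- I pinched the free end of the folded handle and lifted it past the snap point. It sprang upright when I let go.
- I wound the wheel in three parts: a finger push at the start, a grip through the middle, and a finger push to the stop. The finger pushes kept the upright tool away from the lamp bar.

**Last checks**
- **Battens:** from the top camera, the red batten is 1 mm and the yellow 2 mm from centre lengthwise. The side camera puts them about 4 mm and 1 mm off. They lie tight between the moving jaw and the fixed posts.
- **Wheel:** the handle stands upright, and its position puts the wheel at about 6.57 rad, against the stop at 6.6. When I pressed on, the force rose to about 10 N and the handle's foot did not move.
- **Surroundings:** the lamp, bottles, flask and jar look unmoved in the last top picture. In that picture's side view the arm hid the upright handle, so the final handle check rests on the top camera alone.

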